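# Load the tumbling box and clamp it shut

## Robot

A 6-joint arm with a two-finger parallel gripper is mounted at the origin on the work surface. World frame = base frame: x ahead of the robot, y to its left, z up, the work surface at z = 0. Lengths are in m, angles in degrees, forces in N, time in s.
With the tool pointing down it reaches from about 0.225 to 0.725 m from the base axis. Payload 3.1 kg.
Tool frame: the origin (TCP) lies midway between the tips of the shut fingers; the grasp point (between the pads) lies 19 mm behind it; z points along the fingers, y is the line along which they close (so a half turn about z gives the same grasp; the last joint's range is limited). The gripper opens to 85 mm and grips with 20 to 120 N. Pads are 22 mm wide; open, the fingers measure 114 mm over their backs; the gripper's body (76 mm by 85 mm) begins 54 mm behind the grasp point. The pads swing forward as they close: fully open they stand 13 mm farther back than shut.
Start: joints at [-78.713, 2.75, 5.684, 92.934, 0, 82.678], TCP at [0.168, -0.498, 0.231] pointing down, gripper open.
Joint ranges: [-166.93, 166.93], [-56.73, 111.36], [-69.38, 81.34], [-121.58, 131.49], [-85.45, 84.26], [-180, 180]. Speed limits (degrees/s): [159.86, 159.86, 180, 180, 180, 180].

## Interface

Orientations are given as a 3x3 rotation matrix whose columns are the frame's x, y, z axes.
In Python, from plant import r gives the robot as it stands.
- The arm moves only by the tool apply_moves, never from a script. Its argument "rows" is a list of rows, each a list of 6 numbers: the shift along the tool's x, y, z in m, then the turn, a rotation vector about the tool's x, y, z in rad. In form: [[dx, dy, dz, ax, ay, az], ...]. A call has exactly 10 rows; each row shifts and turns the commanded pose from where the row before left it, along the tool's axes as they then stand; what a row does not reach is not made up. A row lasts 1/10 s, in which the tool goes at most 50 mm and 8.59 degrees, less where a joint would pass 70% of its speed; a pose out of reach is approached as far as the arm can. A call with a gripper value outside its range is refused whole. "gripper" is the gripper's target within -1 to 1 (fully open at 1, half-way at 0, shut at -1), set as the call begins (left out, the last holds). The fingers move at their own pace and stop on an object; "force" is the grip in N (left out, the last holds). Time passes only in rows, so rows that do not move let the fingers close, or fill a call up. It gives the time, the measured TCP pose, the force, the opening and the grip force at its end, in the units of the state.
- r.read_state(): the state, without advancing time (a new reading comes with each control period).
- r.snapshot(name): name is "scene" or "side" or "wrist"; returns a dict with "image" (384x512x3 uint8, blue, green, red), "fovy" (degrees; the focal length in pixels is half the picture's height over the tangent of half this angle, whatever the lens; pixels are square), "cx", "cy" (the principal point, pixels), "R" (3x3) and "t" (3): a world point X has camera coordinates R X + t; the wrist camera has in their place "hand_eye" (4x4, takes a point from camera to tool coordinates, whose origin is the TCP and whose axes are the flange's). Camera axes: x right, y down, z forward; pixel columns grow to the right and rows downward; lengths in m; the calibration is good to about 2 mm. The wrist camera is an equidistant fisheye: a pixel r from the principal point sees the ray r / f radians off the axis. A picture is of the moment at which its call begins: read the wrist's pose just before it. There is no depth.
- r.sign_off(): hands the job in; it is judged then, once.
Trained networks look in a picture, given as the dict that the camera call returned (one of the last four; its "shot" number tells which), for a name from the list of things; names that differ only in an ending like _2 or _b are one class to them, and where a whole thing is asked for, a point or a joint stands for the part that bears it (a point fixed in the world has none). Each returns a list of dicts, best first, with "conf" (0 to 1); they miss things now and then, are a little off and sometimes report something else, mostly with a low value. They report only what shows in the picture. A call takes as long as a camera call. They do not tell look-alikes from the thing itself.
- r.boxes_of(label, picture): "centre" ([column, row] in pixels, amid what is visible of it).
- r.place_of(label, picture): "centre" ([column, row] in pixels: a listed point, or the origin of a listed thing).
The state is a dict: "t": time; "joint_pos": joint angles; "qd": joint speeds; "tau": joint torques, N m; "position": TCP position; "tcp_rot": TCP orientation; "wrist_force": force on the tool from outside, world axes, zero at the start; "torque": the same for the moment, N m; "gripper_width": finger opening in m; "gripper_force": force on a finger pad.
Only numpy, scipy, OpenCV 4.12 (cv2) and the standard library are available. Lean on these libraries where they do the work, as an engineer would, in place of code of your own. Each camera call takes 0.05 s, during which the arm holds its last target. There are 200 camera calls.

## Task

Load the tumbling box: swing its clamp lever fully open, pick up the scoop and tip all six wooden pieces out of it into the box, then stand the empty scoop upright on its chipboard board again and let go. Finally swing the clamp lever fully shut over the pieces; leave the other things on the table where they are.

Things in the scene. Friction and masses are not known exactly. Their poses are not given: they have to be found in the camera images.
- box: the tumbling box (for sanding small wooden pieces), fixed: open plywood box, 156 mm along its x, 126 mm along its y, 70 mm high, walls and floor 8 mm, well 140 x 110 mm. Origin: centre of its underside on the table, z up. The lever is hinged on its -y side (the side away from the robot), its handle reaches out past the +y side (towards the robot)
- lever (a joint): angle of the box's clamp lever, rad: 0 fully shut (lever level across the box, its pressing plate closing the mouth), grows as the handle swings up and over towards the box's -y side, stop at 1.75 (fully open). Starts anywhere from 0 to 0.35. The hinge is stiff (0.3 N m friction, about 2.5 N at the handle): the lever stays where it is left
- lever_hinge (a point): point on the lever's hinge line: 80 mm above the table, 88 mm from the box's middle on its -y side; the hinge line runs along the box's x
- lever_grip (a point): grip point in the middle of the lever's wooden handle, 185 mm from the hinge along the lever's centre line. Handle: 18 x 18 mm section (one pair of faces square to the box's x), its free end 43 mm beyond this point; it clears the box wall from 34 mm before it. The lever's plywood plate (120 mm along box x, 6 mm thick, underside 13 mm below the centre line) spans 40 to 136 mm from the hinge
- scoop: loose sheet-metal scoop, 0.18 kg: tray 72 mm wide (y), floor 84 mm long (x), side and back walls 50 to 55 mm high; its -x end is a ramp rising 30 degrees to the pouring lip, a wooden handle rises from the back (+x) wall. Origin: centre of its underside, x from lip to handle, z up. Starts upright on the board, lip to the robot's left, handle leaning right
- scoop_grip (a point): grip point on the scoop's handle, 84 mm behind (+x) and 91 mm above the scoop's origin. The handle (16 mm thick along the scoop's y, 22 mm wide, 105 mm long) leans back 35 degrees from vertical, top towards the scoop's +x; it ends 37 mm beyond this point
- scoop_lip (a point): middle of the pouring lip, 97 mm ahead (-x) and 34 mm above the scoop's origin
- board: chipboard sheet fixed flat on the table, 220 (its x) x 150 (y) x 12 mm, the scoop's place. Origin: centre of its underside, z up
- piece0: cubic piece of light wood, 24 mm on edge, 12 g; starts in the scoop. Origin: centre of its underside as it stands at the start
- piece1: short round piece of light wood, 24 mm diameter, 24 mm high, 12 g; starts in the scoop. Origin: centre of its underside as it stands at the start
- piece2: cubic piece of light wood, 24 mm on edge, 12 g; starts in the scoop. Origin: centre of its underside as it stands at the start
- piece3: short round piece of light wood, 24 mm diameter, 24 mm high, 12 g; starts in the scoop. Origin: centre of its underside as it stands at the start
- piece4: cubic piece of light wood, 24 mm on edge, 12 g; starts in the scoop. Origin: centre of its underside as it stands at the start
- piece5: short round piece of light wood, 24 mm diameter, 24 mm high, 12 g; starts in the scoop. Origin: centre of its underside as it stands at the start
- glue: white glue bottle, 60 mm diameter, 160 mm tall; a bystander, leave it where it is. Origin at its underside
- phone: black phone lying flat, 150 x 73 x 9 mm; a bystander, leave it where it is. Origin at its underside
- strip: dark wooden strip lying flat, 170 x 22 x 12 mm, along its x; a bystander, leave it where it is. Origin at its underside
- mug: white mug, 80 mm diameter, 90 mm tall; a bystander, leave it where it is. Origin at its underside
- screwdriver: screwdriver lying along its x; a bystander, leave it where it is. Origin at its underside
- pliers: pliers lying flat, about 190 mm long along their x, 14 mm high; a bystander, leave it where it is. Origin at its underside
Things that resemble listed ones, but are neither listed nor needed, are in the scene too. What is shaped like the piece0 but purple is not meant.

How it is judged (in metres and radians):
On the way, in this order (a step that is already met when the one before it is completed fails the run):
1. the clamp lever is swung open (beyond 1.45 rad) (value of joint lever above 1.45 rad), for 0.2 s.
2. the scoop is tipped more than 35 degrees with its lip over the box (angle between scoop's own z axis and vertical above 0.61 rad and horizontal distance between scoop_lip and box below 0.12 m and height (world z) of scoop_lip above 0.05 m).
3. all six pieces are in the box (x of piece0 in the frame of box between -0.075 and 0.075 m and y of piece0 in the frame of box between -0.06 and 0.06 m and z of piece0 in the frame of box between 0 and 0.066 m and x of piece1 in the frame of box between -0.075 and 0.075 m and y of piece1 in the frame of box between -0.06 and 0.06 m and z of piece1 in the frame of box between 0 and 0.066 m and x of piece2 in the frame of box between -0.075 and 0.075 m and y of piece2 in the frame of box between -0.06 and 0.06 m and z of piece2 in the frame of box between 0 and 0.066 m and x of piece3 in the frame of box between -0.075 and 0.075 m and y of piece3 in the frame of box between -0.06 and 0.06 m and z of piece3 in the frame of box between 0 and 0.066 m and x of piece4 in the frame of box between -0.075 and 0.075 m and y of piece4 in the frame of box between -0.06 and 0.06 m and z of piece4 in the frame of box between 0 and 0.066 m and x of piece5 in the frame of box between -0.075 and 0.075 m and y of piece5 in the frame of box between -0.06 and 0.06 m and z of piece5 in the frame of box between 0 and 0.066 m), for 0.2 s.
4. the scoop stands upright on the board, released (x of scoop in the frame of board between -0.08 and 0.08 m and y of scoop in the frame of board between -0.06 and 0.06 m and z of scoop in the frame of board between 0.006 and 0.018 m and angle between scoop's own z axis and vertical below 0.1 rad and linear speed of scoop below 0.03 m/s and contact force between the fingers and scoop below 0.1 N), for 0.3 s.
5. the clamp lever is shut (value of joint lever below 0.08 rad and velocity of joint lever below 0.1 rad/s), for 0.2 s.
At the end, for the whole second after the job is handed in: All six pieces lie inside the box, the lever is within 0.08 rad of fully shut and at rest, and the scoop stands released, upright (within 0.1 rad) and at rest on the board: its origin within 80 mm along and 60 mm across of the board's centre (all of step 3 and all of step 4 and all of step 5); the robot touches nothing.
It fails at once if a bystander (glue, phone, strip, mug, screwdriver or pliers) is moved by more than 40 mm (distance of any of glue, phone, strip, mug, screwdriver, pliers from where it was at the start of the episode above 0.04 m).
It also fails if it takes over 72 s, if anything falls off the work surface, if the arm or the gripper's body presses on something with over 40 N, if the wrist force passes 120 N, or if a joint passes its speed limit or range.

## Working session

There is one attempt and no reset: what is moved stays moved. The work goes in short steps, Python scripts to look and compute and a tool call to move; the robot and the scene stay as the last step left them, time stands still between calls to the robot, and variables do not carry over. Pictures are saved under pics/ and viewed, at most 10 in all, crops included, and the job is handed in when it is done.

Besides the shell and the picture viewer there is one more tool, called after ">>>" by a JSON object that holds its "op" and its "data". apply_moves: Moves the arm, as the interface text tells. Its arguments: {"type":"object","properties":{"rows":{"type":"array","items":{"type":"array","items":{"type":"number"}}},"gripper":{"type":"number"},"force":{"type":"number"}},"required":["rows"]}

```bash
ls; mkdir -p pics; python3 - <<'E'
from plant import r
import cv2,numpy as np
s=r.read_state();print(s['t'],s['position'],np.round(s['tcp_rot'],3).tolist())
for n in ("scene","side"):
    p=r.snapshot(n);cv2.imwrite(f"pics/{n}0.png",p["image"])
    print(n,p["fovy"],p["cx"],p["cy"],np.round(p["R"],3).tolist(),p["t"])
    for l in ["box","lever","lever_hinge","lever_grip","scoop","scoop_grip","scoop_lip","board","piece0","piece1","glue","phone","strip","mug","screwdriver","pliers"]:
        print(l,[(np.round(d["centre"]).astype(int).tolist(),round(d["conf"],2)) for d in r.place_of(l,p)][:5])
E
```

```text
pics
0.0 [ 0.16739718 -0.4969639   0.23012551] [[0.948, 0.319, -0.0], [0.319, -0.948, 0.002], [0.0, -0.002, -1.0]]
scene 55.992918557497916 257.71363085546614 194.77977605054113 [[-0.796, 0.605, -0.013], [0.45, 0.577, -0.681], [-0.405, -0.548, -0.732]] [ 0.43246931 -0.19647846  1.12707475]
box [([237, 184], 0.83)]Traceback (most recent call last):
  File "<stdin>", line 8, in <module>
ValueError: it knows: board, box, glue, lever_grip, lever_hinge, mug, phone, piece, pliers, scoop, scoop_grip, scoop_lip, screwdriver, strip
```

```bash
cat > h.py <<'E'
from plant import r
import cv2,numpy as np
np.set_printoptions(precision=4,suppress=True)
def ray(p,px):
    f=192/np.tan(np.radians(p["fovy"])/2)
    d=np.array([(px[0]-p["cx"])/f,(px[1]-p["cy"])/f,1])
    R=np.array(p["R"]);t=np.array(p["t"])
    d=R.T@d
    return -R.T@t,d/np.linalg.norm(d)
def on_z(p,px,z):
    o,d=ray(p,px);return o+d*(z-o[2])/d[2]
def tri(rays):
    A=sum(np.eye(3)-np.outer(d,d) for o,d in rays);b=sum((np.eye(3)-np.outer(d,d))@o for o,d in rays)
    x=np.linalg.solve(A,b);return x,max(np.linalg.norm((np.eye(3)-np.outer(d,d))@(x-o)) for o,d in rays)
def proj(p,X):
    f=192/np.tan(np.radians(p["fovy"])/2);c=np.array(p["R"])@X+p["t"];return np.array([p["cx"],p["cy"]])+f*c[:2]/c[2]
def best(l,p):
    q=r.place_of(l,p);return q
E
python3 - <<'E'
from h import *
P={n:r.snapshot(n) for n in ("scene","side")}
for n,p in P.items(): cv2.imwrite(f"pics/{n}1.png",p["image"]); print(n,p["fovy"],-np.array(p["R"]).T@p["t"])
for l in ["box","lever_hinge","lever_grip","scoop","scoop_grip","scoop_lip","board","piece","glue","phone","strip","mug","screwdriver","pliers"]:
    D={n:r.place_of(l,p) for n,p in P.items()}
    for n in D: print(l,n,[(np.round(d["centre"]).astype(int).tolist(),round(d["conf"],2),on_z(P[n],d["centre"],0).round(3)[:2].tolist()) for d in D[n]][:9])
    if D["scene"] and D["side"]: print("   tri",tri([ray(P[n],D[n][0]["centre"]) for n in P]))
E
```

```text
scene 55.992918557497916 [0.8888 0.4694 0.6969]
side 44.69136761990841 [-0.0472  0.7376  1.0875]
box scene [([238, 186], 0.96, [0.525, -0.112]), ([325, 250], 0.71, [0.487, 0.181]), ([330, 274], 0.59, [0.522, 0.234])]
box side [([288, 201], 0.89, [0.522, -0.115])]
   tri (array([ 0.5235, -0.1157, -0.0029]), np.float64(0.0013006992732925845))
lever_hinge scene [([211, 179], 0.92, [0.57, -0.179])]
lever_hinge side [([264, 175], 0.85, [0.658, -0.161])]
   tri (array([ 0.6079, -0.0991,  0.0807]), np.float64(0.0036607544584644105))
lever_grip scene []
lever_grip side [([319, 197], 0.92, [0.46, -0.194])]
scoop scene [([328, 264], 0.83, [0.507, 0.211]), ([333, 270], 0.68, [0.509, 0.23])]
scoop side [([219, 267], 0.6, [0.522, 0.212])]
   tri (array([0.515 , 0.2179, 0.0142]), np.float64(0.0011402911964723292))
scoop_grip scene [([304, 212], 0.65, [0.447, 0.067]), ([341, 264], 0.55, [0.483, 0.229])]
scoop_grip side [([239, 231], 0.69, [0.563, 0.077]), ([219, 274], 0.35, [0.505, 0.23])]
   tri (array([0.51  , 0.129 , 0.0964]), np.float64(0.005374350078355397))
scoop_lip scene [([367, 286], 0.72,
[... 1273 characters left out ...]
4515,  0.0211, -0.0103]), np.float64(0.0002116097684641649))
strip scene []
strip side [([162, 239], 0.72, [0.719, 0.246])]
mug scene [([246, 116], 0.86, [0.319, -0.362])]
mug side [([382, 188], 0.42, [0.32, -0.361])]
   tri (array([ 0.32  , -0.3601,  0.0012]), np.float64(0.0003795684944394067))
screwdriver scene [([177, 230], 0.64, [0.728, -0.08]), ([264, 140], 0.33, [0.351, -0.222])]
screwdriver side [([236, 180], 0.6, [0.715, -0.081])]
   tri (array([ 0.7249, -0.0909, -0.0137]), np.float64(9.716404679499387e-05))
pliers scene [([172, 139], 0.7, [0.569, -0.405])]
pliers side [([328, 149], 0.78, [0.566, -0.412])]
   tri (array([ 0.5666, -0.412 , -0.0031]), np.float64(0.0022245507772512716))
```

View pics/scene1.png

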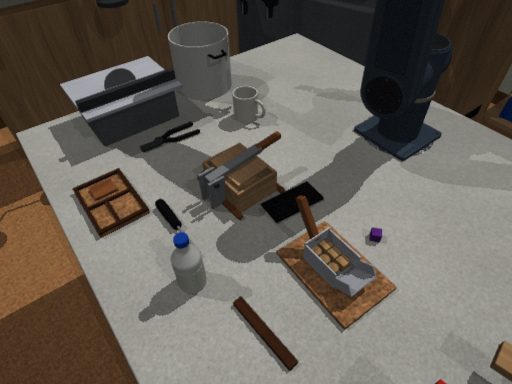

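View pics/side1.png

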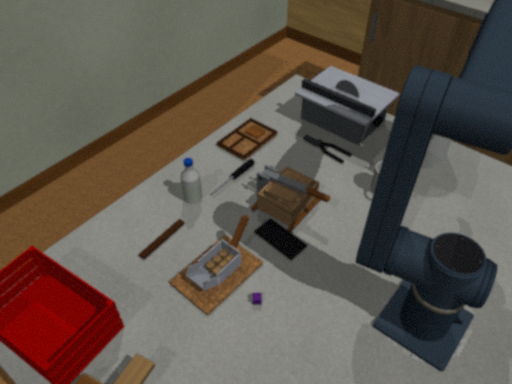

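```bash
cat >> h.py <<'E'
from scipy.spatial.transform import Rotation as Ro
from scipy.optimize import least_squares
import json,os
def rotz(a): return Ro.from_euler('z',a,degrees=True).as_matrix()
def down(a):  # tool down, tool x at world angle a (deg)
    return rotz(a)@np.diag([1.,-1,-1])
def go(wps,fresh=False):
    """wps: (p,R,n). prints rows; remembers the commanded pose"""
    s=r.read_state();p=np.array(s['position']);R=np.array(s['tcp_rot'])
    if os.path.exists('cmd.json') and not fresh:
        c=json.load(open('cmd.json'));cp=np.array(c['p']);cR=np.array(c['R'])
        print('dev mm',(p-cp)*1e3,'deg',np.degrees(Ro.from_matrix(cR.T@R).magnitude()))
        if np.linalg.norm(p-cp)<.008: p,R=cp,cR
    rows=[]
    for P,T,n in wps:
        P=np.array(P,float)
        if n==0: continue
        p0,R0=p.copy(),R.copy();rv=Ro.from_matrix(R0.T@T).as_rotvec()
        for i in range(1,n+1):
            f=i/n;pt=p0+f*(P-p0);Rt=R0@Ro.from_rotvec(f*rv).as_matrix()
            a=np.round(R.T@(pt-p),3);b=np.round(Ro.from_matrix(R.T@Rt).as_rotvec(),3)
            p=p+R@a;R=R@Ro.from_rotvec(b).as_matrix();rows.append([float(x)+0. for x in (*a,*b)])
    while len(rows)%10: rows.append([0]*6)
    for k in range(0,len(rows),10): print(json.dumps(rows[k:k+10]).replace('0.0,','0,').replace('0.0]','0]').replace(' ',''))
    json.dump({'p':p.tolist(),'R':R.tolist()},open('cmd.json','w'));print('end',p)
def wray(p,s,px):
    f=192/np.tan(np.radians(p["fovy"])/2);v=np.array([px[0]-p["cx"],px[1]-p["cy"]]);q=np.linalg.norm(v);th=q/f
    d=np.array([*(v/q*np.sin(th)),np.cos(th)]) if q>0 else np.array([0,0,1.])
    H=np.array(p["hand_eye"]);R=np.array(s['tcp_rot']);o=R@H[:3,3]+s['position'];return o,R@H[:3,:3]@d
E
python3 - <<'E'
from h import *
b=np.array([.5235,-.1157]);P={n:r.snapshot(n) for n in("scene","side")}
a=P["scene"]["image"];c=np.hstack([cv2.resize(a[120:230,180:310],(390,330),interpolation=cv2.INTER_CUBIC),cv2.resize(a[190:320,270:400],(390,330),interpolation=cv2.INTER_CUBIC)]);cv2.imwrite("pics/crop.png",c)
q=[d for d in r.place_of("lever_grip",P["side"])];g=q[0]["centre"];hs=r.place_of("lever_hinge",P["side"])[0]["centre"];hc=r.place_of("lever_hinge",P["scene"])[0]["centre"]
print(g)
def pts(x):
    y=-np.array([np.cos(x[2]),np.sin(x[2])]);h=np.array([*(x[:2]-.088*y),.08])
    gr=h+.185*np.array([*(np.cos(x[3])*y),np.sin(x[3])]);return h,gr
def f(x):
    h,gr=pts(x)
    return np.r_[proj(P["side"],h)-hs,proj(P["scene"],h)-hc,proj(P["side"],gr)-g,(x[:2]-b)/.0015]
o=least_squares(f,[*b,.2,.2]);print(o.x,o.fun,pts(o.x),proj(P["scene"],pts(o.x)[1]))
y,gr=o.x[2],pts(o.x)[1]
go([([.30,-.35,.27],down(105),10),([*gr[:2],gr[2]+.10],down(180+np.degrees(y)),10)])
E
```

```text
[315.8, 192.5]
[ 0.524  -0.1145  0.1164  0.0743] [ 1.4485 -2.1656  0.0532  1.7475  1.6509  0.0664  0.3513  0.8177] (array([ 0.6114, -0.1043,  0.08  ]), array([ 0.4282, -0.1257,  0.0937])) [263.1507 141.7592]
[[0.017,-0.01,-0.004,0,0,-0.151],[0.019,-0.007,-0.004,0,0,-0.151],[0.019,-0.004,-0.004,0,0,-0.15],[0.02,-0.001,-0.003,0,0,-0.151],[0.02,0.002,-0.004,0,0,-0.151],[0.019,0.004,-0.004,0,0,-0.151],[0.018,0.008,-0.004,0,0,-0.15],[0.017,0.01,-0.004,0,0,-0.151],[0.016,0.013,-0.004,0,0,-0.151],[0.013,0.014,-0.004,0,0,-0.151]]
[[0.018,0.018,0.008,0,0,-0.143],[0.016,0.021,0.007,0,0,-0.142],[0.012,0.023,0.008,0,0,-0.143],[0.009,0.024,0.008,0,0,-0.142],[0.006,0.025,0.007,0,0,-0.143],[0.002,0.026,0.008,0,0,-0.142],[-0.002,0.026,0.008,0,0,-0.143],[-0.005,0.025,0.007,0,0,-0.142],[-0.009,0.024,0.008,0,0,-0.143],[-0.012,0.023,0.008,0,0,-0.142]]
end [ 0.4279 -0.1257  0.1933]
```

View pics/crop.png

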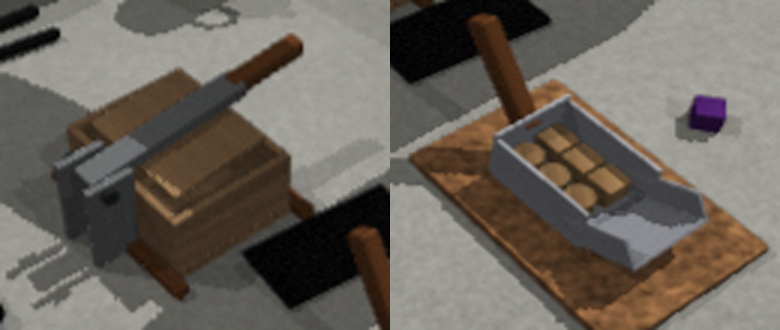

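Lookalikes: the lever handle (268,143) could be confused with the scoop handle (304,212) or the strip (264,332). The pieces in the scoop (330,262) could be confused with the purple cube (376,235). The crop confirms my choice: the lever handle is on the plywood box, slightly raised, and all six light pieces are in the scoop.

>>> {"op": "apply_moves", "data": {"rows": [[0.017,-0.01,-0.004,0,0,-0.151],[0.019,-0.007,-0.004,0,0,-0.151],[0.019,-0.004,-0.004,0,0,-0.15],[0.02,-0.001,-0.003,0,0,-0.151],[0.02,0.002,-0.004,0,0,-0.151],[0.019,0.004,-0.004,0,0,-0.151],[0.018,0.008,-0.004,0,0,-0.15],[0.017,0.01,-0.004,0,0,-0.151],[0.016,0.013,-0.004,0,0,-0.151],[0.013,0.014,-0.004,0,0,-0.151]], "gripper": 1}}

```text
t: 2.85
position: [0.3006, -0.3497, 0.2706]
tcp_rot: [[-0.257, 0.966, 0.0], [0.966, 0.257, -0.0], [-0.0, 0.0, -1.0]]
wrist_force: [0.1, -0.3, -0.0]
gripper_width: 0.0853
gripper_force: 0.0
```

>>> {"op": "apply_moves", "data": {"rows": [[0.018,0.018,0.008,0,0,-0.143],[0.016,0.021,0.007,0,0,-0.142],[0.012,0.023,0.008,0,0,-0.143],[0.009,0.024,0.008,0,0,-0.142],[0.006,0.025,0.007,0,0,-0.143],[0.002,0.026,0.008,0,0,-0.142],[-0.002,0.026,0.008,0,0,-0.143],[-0.005,0.025,0.007,0,0,-0.142],[-0.009,0.024,0.008,0,0,-0.143],[-0.012,0.023,0.008,0,0,-0.142]]}}

```text
t: 3.85
position: [0.4307, -0.1263, 0.1932]
tcp_rot: [[-0.994, -0.114, 0.001], [-0.114, 0.994, -0.0], [-0.001, -0.0, -1.0]]
wrist_force: [0.1, -0.6, 0.2]
gripper_width: 0.0855
gripper_force: 0.0
```

```bash
python3 - <<'E'
from h import *
s=r.read_state();print(s['t'],s['position'],s['tcp_rot'],s['joint_pos'])
w=r.snapshot("wrist");cv2.imwrite("pics/w1.png",w["image"]);print(w["fovy"],w["hand_eye"])
for l in ["lever_grip","lever_hinge","box"]:
    for d in r.place_of(l,w):
        o,e=wray(w,s,d["centre"]);print(l,d["centre"],d["conf"],[(o+e*(z-o[2])/e[2]) for z in ([.08,.10,.12,.14] if l[0]=='l' else [0])])
for n in("scene","side"):
    p=r.snapshot(n)
    for l in ["lever_grip","lever_hinge"]:
        for d in r.place_of(l,p): print(n,l,d, ray(p,d["centre"]))
E
```

```text
3.85 [ 0.4307 -0.1263  0.1932] [[-0.9935 -0.1138  0.0006]
 [-0.1138  0.9935 -0.0003]
 [-0.0005 -0.0004 -1.    ]] [-24.912   -8.9847  -9.9009  89.0466  -0.0021 -31.4477]
65.70646984690485 [[-0.0003 -0.9564 -0.2922  0.0744]
 [ 1.     -0.0003 -0.0002  0.0003]
 [ 0.0001 -0.2922  0.9564 -0.1428]
 [ 0.      0.      0.      1.    ]]
lever_grip [265.4, 189.9] 0.75 [array([ 0.4297, -0.1126,  0.08  ]), array([ 0.424 , -0.1143,  0.1   ]), array([ 0.4183, -0.116 ,  0.12  ]), array([ 0.4126, -0.1177,  0.14  ])]
lever_grip [251.8, 238.8] 0.67 [array([ 0.4792, -0.1192,  0.08  ]), array([ 0.4697, -0.1204,  0.1   ]), array([ 0.4601, -0.1216,  0.12  ]), array([ 0.4505, -0.1228,  0.14  ])]
lever_hinge [251.5, 336.7] 0.71 [array([ 0.6075, -0.1046,  0.08  ]), array([ 0.5879, -0.1069,  0.1   ]), array([ 0.5683, -0.1093,  0.12  ]), array([ 0.5487, -0.1116,  0.14  ])]
lever_hinge [48.6, 236.2] 0.15 [array([ 0.5113, -0.3484,  0.08  ]), array([ 0.4992, -0.3317,  0.1   ]), array([ 0.4871, -0.315 ,  0.12  ]), array([ 0.4751, -0.2983,  0.14  ])]
box [255.4, 240.4] 0.62 [array([ 0.5192, -0.1097,  0.    ])]
box [472.2, 262.1] 0.54 [array([0.5347, 0.2533, 0.    ])]
scene lever_grip {'centre': [266.5, 143.2], 'conf': 0.79} (array([0.8888, 0.4694, 0.6969]), array([-0.4833, -0.6094, -0.6285]))
scene lever_hinge {'centre': [210.9, 177.3], 'conf': 0.81} (array([0.8888, 0.4694, 0.6969]), array([-0.3203, -0.6483, -0.6907]))
side lever_grip {'centre': [317.6, 194.3], 'conf': 0.91} (array([-0.0472,  0.7376,  1.0875]), array([ 0.3377, -0.615 , -0.7126]))
side lever_hinge {'centre': [262.6, 173.9], 'conf': 0.82} (array([-0.0472,  0.7376,  1.0875]), array([ 0.451 , -0.5688, -0.6878]))
side lever_hinge {'centre': [217.0, 263.7], 'conf': 0.52} (array([-0.0472,  0.7376,  1.0875]), array([ 0.4324, -0.3952, -0.8105]))
```

View pics/w1.png

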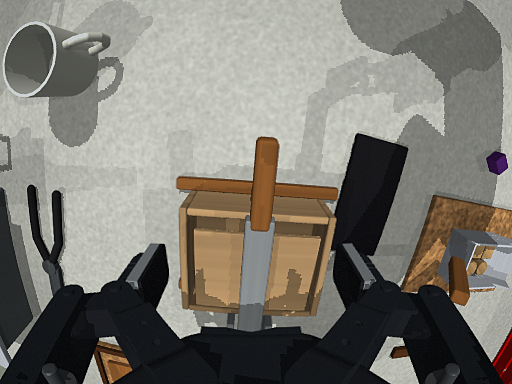

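```bash
python3 - <<'E'
from h import *
s=r.read_state()
class W: pass
w=r.snapshot("wrist")
P={n:r.snapshot(n) for n in("scene","side")}
gr=[wray(w,s,[265.4,189.9]),ray(P["scene"],[266.5,143.2]),ray(P["side"],[317.6,194.3])]
hr=[wray(w,s,[251.5,336.7]),ray(P["scene"],[211,178.2]),ray(P["side"],[263.3,174.5])]
br=[wray(w,s,[255.4,240.4]),ray(P["scene"],[237.5,185]),ray(P["side"],[288,201])]
print(tri(gr),tri(hr),tri(br))
def pts(x):
    y=-np.array([np.cos(x[2]),np.sin(x[2])]);h=np.array([*(x[:2]-.088*y),.08])
    return h,h+.185*np.array([*(np.cos(x[3])*y),np.sin(x[3])]),np.array([*x[:2],0])
def f(x):
    return np.concatenate([((np.eye(3)-np.outer(d,d))@(X-o))/.003 for X,rs in zip(pts(x),(hr,gr,br)) for o,d in rs])
o=least_squares(f,[.524,-.1145,.1,.1],loss='soft_l1');print(o.x,pts(o.x),o.cost);print(f(o.x).reshape(-1,3)*3)
# corners of the box rim (z=.07) seen by wrist
for px in [(180,193),(335,217),(317,317),(190,307)]:
    a,d=wray(w,s,px);print(px,a+d*(.07-a[2])/d[2])
for px in [(265,142),(262,228)]:
    a,d=wray(w,s,px);print(px,[a+d*(z-a[2])/d[2] for z in(.1,.12)])
E
```

```text
(array([ 0.4242, -0.1165,  0.0947]), np.float64(0.002432196663035134)) (array([ 0.6087, -0.1033,  0.0793]), np.float64(0.007131344430761633)) (array([ 0.5227, -0.1141, -0.0003]), np.float64(0.0038158427780966785))
[ 0.5211 -0.1117  0.0657  0.0738] (array([ 0.6089, -0.1059,  0.08  ]), array([ 0.4248, -0.118 ,  0.0936]), array([ 0.5211, -0.1117,  0.    ])) 6.697065935447064
[[ 0.5811  1.6899  0.7533]
 [ 3.955  -0.43   -1.4226]
 [-3.8077 -7.7506  3.9204]
 [-0.5264 -2.5223 -0.3586]
 [ 0.6322 -1.4842  0.9531]
 [ 1.2662  1.4989 -0.6935]
 [ 1.6687  0.3873  0.8351]
 [-3.9093  2.8807 -0.3731]
 [-1.8472  2.1034 -2.6215]]
(180, 193) [ 0.4438 -0.194   0.07  ]
(335, 217) [ 0.4525 -0.0412  0.07  ]
(317, 317) [ 0.5798 -0.0332  0.07  ]
(190, 307) [ 0.5794 -0.1814  0.07  ]
(265, 142) [array([ 0.384, -0.121,  0.1  ]), array([ 0.3817, -0.1222,  0.12  ])]
(262, 228) [array([ 0.458 , -0.1147,  0.1   ]), array([ 0.4494, -0.1165,  0.12  ])]
```

```bash
cat > box.py <<'E'
from h import *
BOX=np.array([.5215,-.112,0]);YAW=3.8
by=-rotz(YAW)[:,0];bx=np.cross(by,[0,0,1]);H=BOX-.088*by+[0,0,.08]
def lev(th,th0=0.,off=0.):
    """TCP pose gripping the lever at th; tool normal to lever when th0=0; off: back-off along tool z"""
    G=H+.185*(np.cos(th)*by+np.sin(th)*np.array([0,0,1]))
    R=Ro.from_rotvec(bx*(th-th0)).as_matrix()@down(180+YAW)
    return G+(.019-off)*R[:,2],R
E
python3 - <<'E'
from box import *
print(H,bx,lev(.075)[0])
p,R=lev(.08,.08);go([(p,R,10)])
E
```

```text
[ 0.6093 -0.1062  0.08  ] [-0.0663  0.9978  0.    ] [ 0.4238 -0.1185  0.0749]
dev mm [ 2.2459 -1.9652  0.2116] deg 0.5213204619514722
[[0,0.001,0.012,0,0,0.005],[0,0.001,0.012,0,0,0.005],[0.001,0,0.011,0,0,0.005],[0,0.001,0.012,0,0,0.005],[0,0.001,0.012,0,0,0.005],[0,0.001,0.012,0,0,0.005],[0,0,0.011,0,0,0.005],[0,0.001,0.012,0,0,0.005],[0.001,0.001,0.012,0,0,0.005],[0,0.001,0.012,0,0,0.005]]
end [ 0.4251 -0.1179  0.0753]
```

>>> {"op": "apply_moves", "data": {"rows": [[0,0.001,0.012,0,0,0.005],[0,0.001,0.012,0,0,0.005],[0.001,0,0.011,0,0,0.005],[0,0.001,0.012,0,0,0.005],[0,0.001,0.012,0,0,0.005],[0,0.001,0.012,0,0,0.005],[0,0,0.011,0,0,0.005],[0,0.001,0.012,0,0,0.005],[0.001,0.001,0.012,0,0,0.005],[0,0.001,0.012,0,0,0.005]]}}

```text
t: 5.5
position: [0.4274, -0.1193, 0.0743]
tcp_rot: [[-0.998, -0.058, -0.0], [-0.058, 0.998, 0.0], [0.0, 0.0, -1.0]]
wrist_force: [0.0, 0.5, 0.2]
gripper_width: 0.0854
gripper_force: 0.0
```

>>> {"op": "apply_moves", "data": {"rows": [[0,0,0,0,0,0],[0,0,0,0,0,0],[0,0,0,0,0,0],[0,0,0,0,0,0],[0,0,0,0,0,0],[0,0,0,0,0,0],[0,0,0,0,0,0],[0,0,0,0,0,0],[0,0,0,0,0,0],[0,0,0,0,0,0]], "gripper": -1, "force": 60}}

```text
t: 6.5
position: [0.4279, -0.1168, 0.0756]
tcp_rot: [[-0.998, -0.058, 0.001], [-0.058, 0.998, 0.006], [-0.002, 0.006, -1.0]]
wrist_force: [0.3, 7.5, 1.9]
gripper_width: 0.0173
gripper_force: 59.6
```

```bash
python3 - <<'E'
from box import *
ths=np.linspace(.08,1.70,17)[1:]
go([(*lev(t,.08),1) for t in ths])
E
```

```text
dev mm [2.7214 1.0741 0.3214] deg 0.6036640593983605
[[-0.001,0,-0.019,0,0.101,0],[0,0,-0.019,0,0.102,0],[-0.001,0,-0.018,0,0.101,0],[0,0,-0.019,0,0.101,0],[-0.001,0,-0.019,0,0.101,0],[0,0,-0.018,0,0.102,0],[-0.001,0,-0.019,0,0.101,0],[0,0,-0.019,0,0.101,0],[-0.001,0,-0.018,0,0.101,0],[0,0,-0.019,0,0.102,0]]
[[-0.001,0,-0.019,0,0.101,0],[0,0,-0.018,0,0.101,0],[-0.001,0,-0.019,0,0.101,0],[0,0,-0.019,0,0.102,0],[-0.001,0,-0.018,0,0.101,0],[0,0,-0.019,0,0.101,0],[0,0,0,0,0,0],[0,0,0,0,0,0],[0,0,0,0,0,0],[0,0,0,0,0,0]]
end [ 0.6141 -0.1054  0.2647]
```

>>> {"op": "apply_moves", "data": {"rows": [[-0.001,0,-0.019,0,0.101,0],[0,0,-0.019,0,0.102,0],[-0.001,0,-0.018,0,0.101,0],[0,0,-0.019,0,0.101,0],[-0.001,0,-0.019,0,0.101,0],[0,0,-0.018,0,0.102,0],[-0.001,0,-0.019,0,0.101,0],[0,0,-0.019,0,0.101,0],[-0.001,0,-0.018,0,0.101,0],[0,0,-0.019,0,0.102,0]]}}

```text
t: 7.5
position: [0.4433, -0.1171, 0.1658]
tcp_rot: [[-0.613, -0.081, -0.786], [-0.03, 0.996, -0.08], [0.789, -0.025, -0.614]]
wrist_force: [9.6, -13.3, 0.1]
gripper_width: 0.0172
gripper_force: 72.0
```

The lever is following, but I tilted the tool the wrong way. I'll open the fingers (the hinge is stiff, so it should hold) and re-pitch around the grip point.

```bash
python3 - <<'E'
from box import *
s=r.read_state();print(s['t'],s['joint_pos'],s['position'],s['qd'],s['wrist_force'])
z=np.array(s['tcp_rot'])[:,2];G=s['position']-.019*z;v=G-H;print(G,np.arctan2(v[2],v@by),np.hypot(v[2],v@by))
p=r.snapshot("scene");cv2.imwrite("pics/s2.png",cv2.resize(p["image"][60:230,130:350],(660,510)))
E
```

```text
7.5 [-13.0855  46.4498  37.0095 131.1593 -14.8126 -10.0117] [ 0.4433 -0.1171  0.1658] [  2.8599   9.3294 -27.4263  -3.6425 -11.9364  10.7133] [  9.6319 -13.2566   0.1357]
[ 0.4583 -0.1156  0.1775] 0.5723579298354413 0.180028332451227
```

View pics/s2.png

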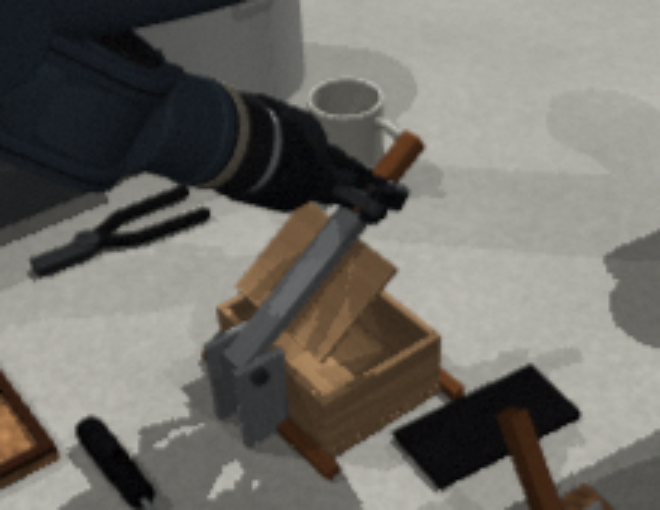

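>>> {"op": "apply_moves", "data": {"rows": [[0,0,0,0,0,0],[0,0,0,0,0,0],[0,0,0,0,0,0],[0,0,0,0,0,0],[0,0,0,0,0,0],[0,0,0,0,0,0],[0,0,0,0,0,0],[0,0,0,0,0,0],[0,0,0,0,0,0],[0,0,0,0,0,0]], "gripper": 0.2}}

```text
t: 8.55
position: [0.4403, -0.1133, 0.1667]
tcp_rot: [[-0.607, -0.078, -0.791], [-0.035, 0.997, -0.071], [0.794, -0.016, -0.608]]
wrist_force: [-0.9, -0.6, -0.4]
gripper_width: 0.0515
gripper_force: 0.0
```

```bash
python3 - <<'E'
from box import *
s=r.read_state();print(s['joint_pos'],s['position'],s['wrist_force'],s['gripper_width'])
P={n:r.snapshot(n) for n in("scene","side")}
D={n:r.place_of("lever_grip",p) for n,p in P.items()};print(D)
if all(D.values()):
    X,e=tri([ray(P[n],D[n][0]["centre"]) for n in P]);v=X-H;print(X,e,np.arctan2(v[2],v@by))
E
```

```text
[-13.0213  46.3462  36.6393 131.4376 -14.3437 -10.1322] [ 0.4403 -0.1133  0.1667] [-0.887  -0.6431 -0.4065] 0.05145074940360088
{'scene': [{'centre': [256.3, 116.9], 'conf': 0.6}, {'centre': [174.7, 137.7], 'conf': 0.59}], 'side': [{'centre': [216.0, 262.7], 'conf': 0.54}]}
[0.5151 0.1598 0.2365] 0.15907282341803824 1.1167104810909596
```

```bash
cat >> box.py <<'E'
def hold(th,phi,off=0.,rad=.185):
    """TCP pose at the lever's grip point, tool pitched phi from down towards away from the robot"""
    G=H+rad*(np.cos(th)*by+np.sin(th)*np.array([0,0,1]))
    R=Ro.from_rotvec(-bx*phi).as_matrix()@down(180+YAW)
    return G+(.019-off)*R[:,2],R
E
python3 - <<'E'
from box import *
P=r.snapshot("scene")
f=lambda t: np.linalg.norm(proj(P,H+.185*(np.cos(t)*by+np.sin(t)*np.array([0,0,1])))-[256.3,116.9])
t=np.linspace(0,1.7,171);i=np.argmin([f(x) for x in t]);th=t[i];print(th,f(th))
th=.6
go([(*hold(th,x),1) for x in np.linspace(-.9,.5,12)]+[(*hold(th,.5),1)]*1,fresh=True)
E
```

```text
0.62 1.4390228178568867
[[0.004,-0.004,-0.005,-0.019,-0.017,-0.006],[-0.003,0,0,0,-0.128,0],[-0.002,0,0,0,-0.127,0],[-0.002,0,0,0,-0.127,0],[-0.003,0,0,0,-0.127,0],[-0.002,0,0,0,-0.128,0],[-0.003,0,-0.001,0,-0.127,0],[-0.002,0,0,0,-0.127,0],[-0.003,0,0,0,-0.127,0],[-0.002,0,0,0,-0.128,0]]
[[-0.002,0,0,0,-0.127,0],[-0.003,0,0,0,-0.127,0],[0,0,0,0,0,0],[0,0,0,0,0,0],[0,0,0,0,0,0],[0,0,0,0,0,0],[0,0,0,0,0,0],[0,0,0,0,0,0],[0,0,0,0,0,0],[0,0,0,0,0,0]]
end [ 0.4664 -0.1155  0.1675]
```

>>> {"op": "apply_moves", "data": {"rows": [[0.004,-0.004,-0.005,-0.019,-0.017,-0.006],[-0.003,0,0,0,-0.128,0],[-0.002,0,0,0,-0.127,0],[-0.002,0,0,0,-0.127,0],[-0.003,0,0,0,-0.127,0],[-0.002,0,0,0,-0.128,0],[-0.003,0,-0.001,0,-0.127,0],[-0.002,0,0,0,-0.127,0],[-0.003,0,0,0,-0.127,0],[-0.002,0,0,0,-0.128,0]]}}

```text
t: 9.8
position: [0.4613, -0.1164, 0.1674]
tcp_rot: [[-0.966, -0.067, 0.252], [-0.065, 0.998, 0.015], [-0.252, -0.002, -0.968]]
wrist_force: [-0.1, 0.2, -0.0]
gripper_width: 0.0509
gripper_force: 0.0
```

>>> {"op": "apply_moves", "data": {"rows": [[-0.002,0,0,0,-0.127,0],[-0.003,0,0,0,-0.127,0],[0,0,0,0,0,0],[0,0,0,0,0,0],[0,0,0,0,0,0],[0,0,0,0,0,0],[0,0,0,0,0,0],[0,0,0,0,0,0],[0,0,0,0,0,0],[0,0,0,0,0,0]]}}

```text
t: 10.8
position: [0.4657, -0.1154, 0.1667]
tcp_rot: [[-0.875, -0.067, 0.479], [-0.058, 0.998, 0.033], [-0.48, 0.0, -0.877]]
wrist_force: [-0.2, -0.7, -0.1]
gripper_width: 0.0512
gripper_force: 0.0
```

>>> {"op": "apply_moves", "data": {"rows": [[0,0,0,0,0,0],[0,0,0,0,0,0],[0,0,0,0,0,0],[0,0,0,0,0,0],[0,0,0,0,0,0],[0,0,0,0,0,0],[0,0,0,0,0,0],[0,0,0,0,0,0],[0,0,0,0,0,0],[0,0,0,0,0,0]], "gripper": -1, "force": 30}}

```text
t: 11.8
position: [0.4654, -0.1151, 0.1667]
tcp_rot: [[-0.875, -0.067, 0.479], [-0.058, 0.998, 0.033], [-0.48, 0.001, -0.877]]
wrist_force: [-1.9, 4.9, 1.0]
gripper_width: 0.018
gripper_force: 30.9
```

```bash
python3 - <<'E'
from box import *
s=r.read_state();print(s['t'],s['joint_pos'],s['wrist_force'],s['gripper_width'])
z=np.array(s['tcp_rot'])[:,2];G=s['position']-.019*z;v=G-H;print(G,np.arctan2(v[2],v@by),np.hypot(v[2],v@by),v@bx,np.arctan2(-z@by,-z[2]))
n=16
go([(*hold(.6+(1.1)*i/n,.5+.7*i/n),1) for i in range(1,n+1)])
E
```

```text
11.8 [-33.1528 -34.1973 -36.5164  64.1112  16.8268 -33.4368] [-1.8705  4.9197  1.0302] 0.01797460160629289
[ 0.4563 -0.1157  0.1833] 0.5930715668112855 0.18489499410806198 0.0006434435567721913 0.5005242455143444
dev mm [-0.9781  0.4155 -0.835 ] deg 0.0658265810417514
[[-0.012,0,-0.006,0,-0.044,0],[-0.013,0,-0.004,0,-0.044,0],[-0.013,0,-0.003,0,-0.044,0],[-0.014,0,-0.001,0,-0.043,0],[-0.013,0,0,0,-0.044,0],[-0.014,0,0.002,0,-0.044,0],[-0.013,0,0.003,0,-0.044,0],[-0.013,0,0.004,0,-0.043,0],[-0.012,0,0.006,0,-0.044,0],[-0.011,0,0.007,0,-0.044,0]]
[[-0.011,0,0.008,0,-0.044,0],[-0.01,0,0.009,0,-0.043,0],[-0.008,0,0.01,0,-0.044,0],[-0.008,0,0.011,0,-0.044,0],[-0.006,0,0.011,0,-0.044,0],[-0.005,0,0.013,0,-0.043,0],[0,0,0,0,0,0],[0,0,0,0,0,0],[0,0,0,0,0,0],[0,0,0,0,0,0]]
end [ 0.6513 -0.1032  0.2566]
```

>>> {"op": "apply_moves", "data": {"rows": [[-0.012,0,-0.006,0,-0.044,0],[-0.013,0,-0.004,0,-0.044,0],[-0.013,0,-0.003,0,-0.044,0],[-0.014,0,-0.001,0,-0.043,0],[-0.013,0,0,0,-0.044,0],[-0.014,0,0.002,0,-0.044,0],[-0.013,0,0.003,0,-0.044,0],[-0.013,0,0.004,0,-0.043,0],[-0.012,0,0.006,0,-0.044,0],[-0.011,0,0.007,0,-0.044,0]]}}

```text
t: 12.8
position: [0.5733, -0.1102, 0.249]
tcp_rot: [[-0.584, -0.065, 0.809], [-0.042, 0.998, 0.049], [-0.811, -0.005, -0.585]]
wrist_force: [-3.8, -2.7, 2.1]
gripper_width: 0.0174
gripper_force: 28.8
```

```bash
python3 - <<'E'
from box import *
s=r.read_state();print(s['t'],s['joint_pos'],s['wrist_force'],s['gripper_width'])
z=np.array(s['tcp_rot'])[:,2];G=s['position']-.019*z;v=G-H;print(G,np.arctan2(v[2],v@by),np.hypot(v[2],v@by),v@bx,np.arctan2(-z@by,-z[2]))
E
```

```text
12.8 [-32.8544 -40.8581 -44.4012  38.3223  28.7163 -23.6821] [-3.8075 -2.6836  2.1349] 0.017386023272562154
[ 0.5579 -0.1112  0.2601] 1.2915022060982566 0.18735413807329487 -0.0015803609717425999 0.945539286566272
```

Going well; finishing the arc, then releasing.

>>> {"op": "apply_moves", "data": {"rows": [[-0.011,0,0.008,0,-0.044,0],[-0.01,0,0.009,0,-0.043,0],[-0.008,0,0.01,0,-0.044,0],[-0.008,0,0.011,0,-0.044,0],[-0.006,0,0.011,0,-0.044,0],[-0.005,0,0.013,0,-0.043,0],[0,0,0,0,0,0],[0,0,0,0,0,0],[0,0,0,0,0,0],[0,0,0,0,0,0]]}}

```text
t: 13.8
position: [0.6519, -0.107, 0.2621]
tcp_rot: [[-0.353, -0.061, 0.934], [-0.029, 0.998, 0.054], [-0.935, -0.008, -0.354]]
wrist_force: [1.0, -5.7, 3.1]
gripper_width: 0.0175
gripper_force: 30.7
```

>>> {"op": "apply_moves", "data": {"rows": [[0,0,0,0,0,0],[0,0,0,0,0,0],[0,0,0,0,0,0],[0,0,0,0,0,0],[0,0,0,0,0,0],[0,0,0,0,0,0],[0,0,-0.02,0,0,0],[0,0,-0.02,0,0,0],[0,0,-0.03,0,0,0],[0,0,-0.03,0,0,0]], "gripper": 1}}

```text
t: 14.8
position: [0.5565, -0.1087, 0.292]
tcp_rot: [[-0.361, -0.068, 0.93], [-0.024, 0.998, 0.064], [-0.932, 0.001, -0.362]]
wrist_force: [-0.1, -0.6, 0.7]
gripper_width: 0.085
gripper_force: 0.0
```

```bash
python3 - <<'E'
from box import *
s=r.read_state();print(s['t'],s['joint_pos'],s['position'],s['gripper_width'])
P={n:r.snapshot(n) for n in("scene","side")}
T=np.arange(0,1.9,.01)
for n,p in P.items():
    cv2.imwrite(f"pics/{n}3.png",p["image"])
    for d in r.place_of("lever_grip",p):
        e=[np.linalg.norm(proj(p,H+.185*(np.cos(t)*by+np.sin(t)*np.array([0,0,1])))-d["centre"]) for t in T];print(n,d,T[np.argmin(e)],min(e))
Q={}
for l in ["scoop","scoop_grip","scoop_lip","board"]:
    D={n:r.place_of(l,p) for n,p in P.items()}
    print(l,{n:[(np.round(d["centre"],1).tolist(),d["conf"]) for d in D[n]] for n in D})
    if all(D.values()): print(tri([ray(P[n],D[n][0]["centre"]) for n in P]))
E
```

```text
14.8 [-39.2476 -55.4333 -56.3113  27.1567  39.6103 -18.7122] [ 0.5565 -0.1087  0.292 ] 0.08504175898358383
scene {'centre': [194.2, 115.9], 'conf': 0.75} 1.6300000000000001 1.8083702771092585
side {'centre': [265.6, 125.2], 'conf': 0.73} 1.59 0.1920553470649662
scoop {'scene': [([327.1, 263.3], 0.85)], 'side': [([232.8, 262.8], 0.49), ([224.1, 258.6], 0.35)]}
(array([ 0.5009,  0.1921, -0.0031]), np.float64(0.01527559980692336))
scoop_grip {'scene': [([305.5, 211.4], 0.92)], 'side': [([164.7, 239.2], 0.38)]}
(array([0.5919, 0.2648, 0.2105]), np.float64(0.06619002550645658))
scoop_lip {'scene': [([365.4, 286.0], 0.97)], 'side': [([195.4, 283.4], 0.65)]}
(array([0.5098, 0.3108, 0.0451]), np.float64(0.0006102369920685215))
board {'scene': [([336.2, 270.6], 0.81)], 'side': [([217.3, 273.2], 0.85)]}
(array([0.5076, 0.2349, 0.0052]), np.float64(0.0017559344411559727))
```

```bash
cat > kin.py <<'E'
from h import *
B=np.array([[0,0,1.],[0,1,0],[-1,0,0]])
LO=np.array([-166.93,-56.73,-69.38,-121.58,-85.45,-180]);HI=np.array([166.93,111.36,81.34,131.49,84.26,180])
E=lambda a,x: Ro.from_euler(a,x,degrees=True).as_matrix()
def fk(q,k):
    a1,dl,h,L1,fx,fz,w,t=k
    R=E('z',q[0]);p=R@[a1,dl,h];R=R@E('y',q[1]);p=p+R@[0,0,L1];R=R@E('y',-q[2]);p=p+R@[fx,0,fz]
    R=R@E('y',q[3]);p=p+R@[w,0,0];R=R@E('z',q[4]);return p+R@[t,0,0],R@B@E('z',q[5])
def ik(p,T,k,q0):
    f=lambda q:np.r_[(fk(q,k)[0]-p)*100,Ro.from_matrix(fk(q,k)[1].T@T).as_rotvec()*10]
    o=least_squares(f,np.clip(q0,LO+.5,HI-.5),bounds=(LO,HI),x_scale=30.);return o.x,np.sqrt(2*o.cost)
if os.path.exists('k.json'): K=json.load(open('k.json'))
E
python3 - <<'E'
from kin import *
s=r.read_state()
J=[[-78.713,2.75,5.684,92.934,0,82.678],[-24.912,-8.9847,-9.9009,89.0466,-.0021,-31.4477],[-13.0855,46.4498,37.0095,131.1593,-14.8126,-10.0117],[-13.0213,46.3462,36.6393,131.4376,-14.3437,-10.1322],[-33.1528,-34.1973,-36.5164,64.1112,16.8268,-33.4368],[-32.8544,-40.8581,-44.4012,38.3223,28.7163,-23.6821],s['joint_pos']]
X=[[.1674,-.4970,.2301],[.4307,-.1263,.1932],[.4433,-.1171,.1658],[.4403,-.1133,.1667],[.4654,-.1151,.1667],[.5733,-.1102,.249],s['position']]
f=lambda k:np.concatenate([fk(q,k)[0]-x for q,x in zip(J,X)]+[(k-k0)*.001])
k0=np.array([0,.067,.2,.25,.25,0,.05,.2])
o=least_squares(f,k0);print(o.x,np.abs(o.fun).max());json.dump(o.x.tolist(),open('k.json','w'))
print(fk(s['joint_pos'],o.x)[1]-s['tcp_rot'])
E
```

```text
[0.0029 0.0669 0.2214 0.3871 0.5007 0.0259 0.1134 0.3154] 0.0006263960986312156
[[-0. -0.  0.]
 [-0.  0.  0.]
 [-0. -0. -0.]]
```

```bash
cat > scoop.py <<'E'
from kin import *
from box import BOX
GS=np.array([.084,0,.091]);LS=np.array([-.097,0,.034])
def Rs(yaw,al):  # scoop rotation: x axis at yaw deg, tipped al deg lip down
    return rotz(yaw)@E('y',-al)
def tool(S,O,be,flip=0,depth=.019,off=0.):
    """TCP pose for scoop rotation S, origin O, tool tilt be in scoop frame"""
    z=np.array([-np.sin(np.radians(be)),0,-np.cos(np.radians(be))]);y=np.array([0,1.-2*flip,0])
    R=S@np.c_[np.cross(y,z),y,z];return O+S@GS+(depth-off)*R[:,2],R
def byLip(yaw,al,L): S=Rs(yaw,al);return S,L-S@LS
E
python3 - <<'E'
from scoop import *
O=np.array([.512,.216,.012])
seeds=[[0,0,0,90,0,0],[0,-30,-30,60,0,90],[0,0,0,90,0,-90],[20,20,0,60,30,0],[-30,-20,-20,60,30,0]]
def best(p,R):
    b=None
    for s in seeds:
        q,e=ik(p,R,K,s);m=np.min(np.r_[q-LO,HI-q]) 
        if e<.02 and (b is None or m>b[1]): b=(q,m)
    return b
for fl in(0,1):
  for be in(0,20,35,50,65):
    a=best(*tool(Rs(-90,0),O,be,fl));print('pick',fl,be,None if a is None else (a[0].round(),a[1].round(1)))
    if a is None: continue
    for yaw in(-90,-60,-30,0,30,60,90):
        L=BOX+[0,0,.085]+rotz(yaw)[:,0]*.015;o=[]
        for al in(60,85):
            c=best(*tool(*byLip(yaw,al,L),be,fl));o.append(None if c is None else (c[0].round().tolist(),c[1].round(1)))
        if all(o): print('   ',yaw,o)
E
```

```text
pick 0 0 (array([ 7.,  4., -9., 76.,  0., 97.]), np.float64(55.3))
    -60 [([-1.0, -23.0, -35.0, 37.0, -48.0, 40.0], np.float64(33.4)), ([15.0, -24.0, -56.0, -13.0, -74.0, 18.0], np.float64(11.2))]
pick 0 20 (array([ -4.,   3., -13.,  75.,  20.,  86.]), np.float64(56.0))
    -90 [([-5.0, 1.0, -2.0, 83.0, -40.0, 84.0], np.float64(45.6)), ([12.0, 15.0, 1.0, 101.0, -62.0, 117.0], np.float64(23.2))]
    -60 [([-8.0, -16.0, -18.0, 60.0, -30.0, 45.0], np.float64(40.7)), ([11.0, -26.0, -38.0, 43.0, -59.0, 51.0], np.float64(26.3))]
    30 [([-33.0, -16.0, -18.0, 67.0, 35.0, -56.0], np.float64(40.7)), ([-55.0, -24.0, -35.0, 68.0, 64.0, -77.0], np.float64(19.8))]
    60 [([-34.0, 1.0, -2.0, 91.0, 40.0, -96.0], np.float64(40.7)), ([-52.0, 15.0, -1.0, 113.0, 57.0, -133.0], np.float64(18.8))]
pick 0 35 (array([-12.,   6., -14.,  78.,  34.,  76.]), np.float64(50.1))
    -90 [([-12.0, 1.0, 3.0, 86.0, -24.0, 77.0], np.float64(45.1)), ([8.0, 8.0, 1.0, 93.0, -49.0, 102.0], np.float64(36.1))]
    -60 [([-14.0, -8.0, -6.0, 74.0, -18.0, 43.0], np.float64(49.0)), ([6.0, -23.0, -28.0, 59.0, -44.0, 55.0], 
[... 5627 characters left out ...]
-9.0, -11.0, -7.0, 81.0, -16.0, -130.0], np.float64(45.8))]
    -30 [([-21.0, 18.0, 26.0, 102.0, 1.0, -171.0], np.float64(9.2)), ([-16.0, -19.0, -14.0, 76.0, -5.0, -167.0], np.float64(13.2))]
    0 [([-17.0, 19.0, 26.0, 102.0, -1.0, 163.0], np.float64(16.7)), ([-25.0, -20.0, -15.0, 77.0, 8.0, 156.0], np.float64(23.9))]
    30 [([-13.0, 15.0, 22.0, 100.0, -3.0, 137.0], np.float64(31.1)), ([-32.0, -12.0, -8.0, 84.0, 18.0, 120.0], np.float64(45.1))]
    60 [([-11.0, 10.0, 15.0, 97.0, -5.0, 109.0], np.float64(34.1)), ([-33.0, 1.0, 4.0, 94.0, 20.0, 86.0], np.float64(37.0))]
    90 [([-11.0, 3.0, 8.0, 94.0, -5.0, 79.0], np.float64(37.3)), ([-31.0, 14.0, 18.0, 105.0, 17.0, 57.0], np.float64(26.6))]
```

```bash
cat >> scoop.py <<'E'
V=.7*np.array([159.86,159.86,180,180,180,180])/10
def plan(wps,fresh=False):
    """go + joint check along the way"""
    s=r.read_state();q=np.array(s['joint_pos']);p=np.array(s['position']);R=np.array(s['tcp_rot']);m=[];v=[];es=[]
    for P,T,n in wps:
        p0,R0=p,R;rv=Ro.from_matrix(R0.T@T).as_rotvec()
        for i in range(1,n+1):
            p=p0+i/n*(np.array(P)-p0);R=R0@Ro.from_rotvec(i/n*rv).as_matrix()
            q2,e=ik(p,R,K,q);m.append(np.min(np.r_[q2-LO,HI-q2]));v.append(np.max(np.abs(q2-q)/V));es.append(e);q=q2
    print('margin',min(m),'speed frac',np.round(v,2),'err',max(es),'q end',q.round())
    go(wps,fresh)
SC=np.array([.512,.217,.012]);SY=-90.
E
python3 - <<'E'
from scoop import *
S=Rs(SY,0);p,R=tool(S,SC,40,off=.09);print(p)
s=r.read_state();R0=np.array(s['tcp_rot']);Rm=R0@Ro.from_rotvec(.35*Ro.from_matrix(R0.T@R).as_rotvec()).as_matrix()
plan([([.50,-.05,.31],Rm,8),(p,R,12)],fresh=True)
E
```

```text
[0.512  0.0874 0.1574]
margin 1.3078196291954853 speed frac [0.49 0.44 0.4  0.38 0.37 0.36 0.35 0.34 0.47 0.45 0.42 0.4  0.39 0.38
 0.37 0.36 0.35 0.34 0.33 0.32] err 1.7433990453546703e-10 q end [-20.   8.  -6.  92.  37.  65.]
[[0,0.008,-0.007,0.02,0.061,0.078],[0.002,0.007,-0.007,0.02,0.062,0.079],[0.002,0.008,-0.008,0.02,0.061,0.078],[0.003,0.007,-0.007,0.021,0.062,0.079],[0.004,0.006,-0.007,0.02,0.061,0.078],[0.006,0.006,-0.007,0.02,0.062,0.078],[0.006,0.006,-0.006,0.02,0.061,0.079],[0.007,0.005,-0.007,0.02,0.061,0.078],[0.012,0.005,0.011,0.025,0.076,0.097],[0.012,0.004,0.012,0.025,0.076,0.097]]
[[0.011,0.003,0.012,0.025,0.076,0.097],[0.011,0.003,0.014,0.025,0.076,0.097],[0.009,0.002,0.014,0.025,0.076,0.097],[0.009,0.001,0.014,0.025,0.077,0.097],[0.008,0.001,0.015,0.025,0.076,0.097],[0.006,0.001,0.016,0.025,0.076,0.097],[0.006,0.001,0.016,0.025,0.076,0.097],[0.004,0,0.017,0.024,0.076,0.097],[0.003,0.001,0.017,0.025,0.076,0.097],[0.002,0,0.017,0.025,0.076,0.097]]
end [0.5116 0.0876 0.1574]
```

>>> {"op": "apply_moves", "data": {"rows": [[0,0.008,-0.007,0.02,0.061,0.078],[0.002,0.007,-0.007,0.02,0.062,0.079],[0.002,0.008,-0.008,0.02,0.061,0.078],[0.003,0.007,-0.007,0.021,0.062,0.079],[0.004,0.006,-0.007,0.02,0.061,0.078],[0.006,0.006,-0.007,0.02,0.062,0.078],[0.006,0.006,-0.006,0.02,0.061,0.079],[0.007,0.005,-0.007,0.02,0.061,0.078],[0.012,0.005,0.011,0.025,0.076,0.097],[0.012,0.004,0.012,0.025,0.076,0.097]]}}

```text
t: 16.4
position: [0.5025, -0.0266, 0.2865]
tcp_rot: [[-0.649, 0.562, 0.513], [0.696, 0.71, 0.101], [-0.307, 0.423, -0.852]]
wrist_force: [0.2, -0.6, -0.1]
gripper_width: 0.0853
gripper_force: 0.0
```

>>> {"op": "apply_moves", "data": {"rows": [[0.011,0.003,0.012,0.025,0.076,0.097],[0.011,0.003,0.014,0.025,0.076,0.097],[0.009,0.002,0.014,0.025,0.076,0.097],[0.009,0.001,0.014,0.025,0.077,0.097],[0.008,0.001,0.015,0.025,0.076,0.097],[0.006,0.001,0.016,0.025,0.076,0.097],[0.006,0.001,0.016,0.025,0.076,0.097],[0.004,0,0.017,0.024,0.076,0.097],[0.003,0.001,0.017,0.025,0.076,0.097],[0.002,0,0.017,0.025,0.076,0.097]]}}

```text
t: 17.4
position: [0.5128, 0.0874, 0.1573]
tcp_rot: [[0.002, 1.0, 0.001], [0.765, -0.003, 0.644], [0.644, -0.0, -0.765]]
wrist_force: [0.1, -0.0, 0.8]
gripper_width: 0.0856
gripper_force: 0.0
```

```bash
python3 - <<'E'
from scoop import *
s=r.read_state();print(s['t'],s['joint_pos'],s['position'],np.array(s['tcp_rot'])[:,2])
P={"wrist":r.snapshot("wrist"),"scene":r.snapshot("scene"),"side":r.snapshot("side")}
cv2.imwrite("pics/w4.png",P["wrist"]["image"])
for l in ["scoop","scoop_grip","scoop_lip","board"]:
    rs=[]
    for n,p in P.items():
        ds=r.place_of(l,p);print(l,n,[(np.round(d["centre"],1).tolist(),round(d["conf"],2)) for d in ds][:3])
        if ds and ds[0]["conf"]>.45: rs.append(wray(p,s,ds[0]["centre"]) if n=="wrist" else ray(p,ds[0]["centre"]))
    if len(rs)>1: print("  ",tri(rs))
E
```

```text
17.4 [-20.0231   8.5937  -5.4198  91.9546  37.2391  64.7245] [0.5128 0.0874 0.1573] [ 0.0014  0.6436 -0.7654]
scoop wrist [([249.0, 170.7], 0.69)]
scoop scene [([330.0, 262.5], 0.66)]
scoop side [([222.3, 266.9], 0.67)]
   (array([0.509 , 0.2128, 0.0101]), np.float64(0.0035128736993988237))
scoop_grip wrist [([245.6, 214.6], 0.93)]
scoop_grip scene [([305.1, 213.5], 0.93)]
scoop_grip side [([243.0, 226.8], 0.63), ([221.9, 267.4], 0.38)]
   (array([0.5092, 0.1251, 0.1002]), np.float64(0.0046801499703834236))
scoop_lip wrist [([249.7, 91.2], 0.7), ([235.9, 171.1], 0.4), ([260.8, 191.4], 0.24)]
scoop_lip scene [([365.2, 284.6], 0.83)]
scoop_lip side [([194.8, 280.6], 0.81)]
   (array([0.5125, 0.3065, 0.0465]), np.float64(0.004108311466449734))
board wrist []
board scene [([336.7, 268.7], 0.83)]
board side [([216.9, 272.5], 0.59), ([286.6, 203.1], 0.59)]
   (array([0.507 , 0.2354, 0.0113]), np.float64(0.0006085335324095385))
```

View pics/w4.png

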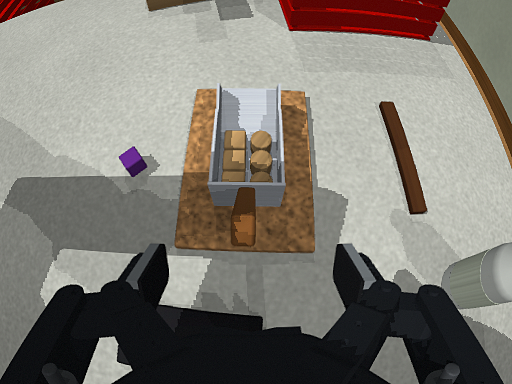

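```bash
sed -i 's/^SC=.*/SC=np.array([.510,.2115,.012]);SY=-91./' scoop.py; python3 - <<'E'
from scoop import *
p,R=tool(Rs(SY,0),SC,40);plan([(p,R,9)])
E
```

```text
margin 40.92516550583359 speed frac [0.11 0.11 0.11 0.11 0.11 0.11 0.11 0.12 0.12] err 4.989552904726831e-14 q end [-15.   7. -15.  79.  39.  72.]
dev mm [ 0.2199 -0.5345  1.1928] deg 0.17456522635410604
[[0,0,0.01,-0.001,0,0.002],[-0.001,-0.001,0.009,-0.001,0,0.001],[0,0,0.01,-0.002,0,0.002],[-0.001,0,0.009,-0.001,0,0.001],[0,-0.001,0.01,-0.001,0,0.002],[-0.001,0,0.01,-0.001,0,0.001],[0,0,0.009,-0.001,0,0.002],[-0.001,-0.001,0.01,-0.002,0,0.001],[0,0,0.009,-0.001,0,0.002],[0,0,0,0,0,0]]
end [0.509  0.1398 0.0889]
```

>>> {"op": "apply_moves", "data": {"rows": [[0,0,0.01,-0.001,0,0.002],[-0.001,-0.001,0.009,-0.001,0,0.001],[0,0,0.01,-0.002,0,0.002],[-0.001,0,0.009,-0.001,0,0.001],[0,-0.001,0.01,-0.001,0,0.002],[-0.001,0,0.01,-0.001,0,0.001],[0,0,0.009,-0.001,0,0.002],[-0.001,-0.001,0.01,-0.002,0,0.001],[0,0,0.009,-0.001,0,0.002],[0,0,0,0,0,0]]}}

```text
t: 19.15
position: [0.5082, 0.1401, 0.0883]
tcp_rot: [[0.014, 1.0, 0.011], [0.767, -0.018, 0.642], [0.642, -0.001, -0.767]]
wrist_force: [0.0, 0.5, 1.5]
gripper_width: 0.0856
gripper_force: 0.0
```

>>> {"op": "apply_moves", "data": {"rows": [[0,0,0,0,0,0],[0,0,0,0,0,0],[0,0,0,0,0,0],[0,0,0,0,0,0],[0,0,0,0,0,0],[0,0,0,0,0,0],[0,0,0,0,0,0],[0,0,0,0,0,0],[0,0,0,0,0,0],[0,0,0,0,0,0]], "gripper": -1, "force": 100}}

```text
t: 20.15
position: [0.5095, 0.1391, 0.09]
tcp_rot: [[0.013, 1.0, 0.013], [0.767, -0.019, 0.642], [0.642, 0.002, -0.767]]
wrist_force: [-0.7, -2.7, 4.2]
gripper_width: 0.0153
gripper_force: 97.5
```

```bash
python3 - <<'E'
from scoop import *
# scoop pose in hand: shift SC so that the command now matches; then lift, carry, pre-tip
c=json.load(open('cmd.json'));p=np.array(c['p'])
O=SC+(p-tool(Rs(SY,0),SC,40)[0]);print(O)
from box import by,bx
L=BOX-.030*bx+.008*by+[0,0,.125];Y=-87.;print(L)
T=lambda S,O:tool(S,O,40)
S0=Rs(SY,0)
w=[(*T(S0,O+[0,0,.10]),6)]
w+=[(*T(*byLip(Y,15,L+[0,.02,.02])),14)]
w+=[(*T(*byLip(Y,33,L+[0,0,-.015])),6),(*T(*byLip(Y,33,L+[0,0,-.015])),4)]
plan(w)
E
```

```text
[0.5103 0.2116 0.0125]
[ 0.5155 -0.1425  0.125 ]
margin 17.59426628684251 speed frac [0.15 0.15 0.15 0.15 0.15 0.15 0.27 0.25 0.23 0.22 0.2  0.21 0.23 0.24
 0.26 0.27 0.29 0.32 0.35 0.38 0.25 0.24 0.23 0.22 0.21 0.2  0.   0.
 0.   0.  ] err 2.7610081969065553e-10 q end [-36.  16.  22. 100.   5.  51.]
dev mm [ 0.4371 -0.7334  1.0633] deg 0.14216917396094103
[[0.011,0,-0.013,0,0,0],[0.01,0,-0.013,0,0,0],[0.011,0,-0.012,0,0,0],[0.011,0,-0.013,0,0,0],[0.011,0,-0.013,0,0,0],[0.01,0,-0.013,0,0,0],[-0.021,0.002,-0.021,0.003,-0.019,-0.004],[-0.021,0.001,-0.021,0.002,-0.018,-0.004],[-0.021,0.001,-0.02,0.003,-0.019,-0.005],[-0.022,0.001,-0.02,0.003,-0.019,-0.004]]
[[-0.023,0.001,-0.02,0.002,-0.018,-0.004],[-0.022,0.001,-0.019,0.003,-0.019,-0.004],[-0.023,0.001,-0.019,0.003,-0.019,-0.005],[-0.024,0,-0.018,0.003,-0.018,-0.004],[-0.023,0.001,-0.018,0.002,-0.019,-0.004],[-0.025,0,-0.018,0.003,-0.019,-0.004],[-0.024,0,-0.017,0.003,-0.018,-0.005],[-0.025,0,-0.016,0.002,-0.019,-0.004],[-0.025,0,-0.016,0.003,-0.019,-0.004],[-0.025,-0.001,-0.016,0.003,-0.019,-0.004]]
[[0.003,0,0,0,-0.052,0],[0.002,0,-0.001,0,-0.053,0],[0.003,0,0,0,-0.052,0],[0.002,0,-0.001,0,-0.052,0],[0.003,-0.001,0,0,-0.052,0],[0.002,0,-0.001,0,-0.053,0],[0,0,0,0,0,0],[0,0,0,0,0,0],[0,0,0,0,0,0],[0,0,0,0,0,0]]
end [ 0.5214 -0.2612  0.2371]
```

>>> {"op": "apply_moves", "data": {"rows": [[0.011,0,-0.013,0,0,0],[0.01,0,-0.013,0,0,0],[0.011,0,-0.012,0,0,0],[0.011,0,-0.013,0,0,0],[0.011,0,-0.013,0,0,0],[0.01,0,-0.013,0,0,0],[-0.021,0.002,-0.021,0.003,-0.019,-0.004],[-0.021,0.001,-0.021,0.002,-0.018,-0.004],[-0.021,0.001,-0.02,0.003,-0.019,-0.005],[-0.022,0.001,-0.02,0.003,-0.019,-0.004]]}}

```text
t: 21.15
position: [0.5125, 0.0201, 0.2]
tcp_rot: [[-0.004, 1.0, -0.0], [0.814, 0.003, 0.581], [0.581, 0.002, -0.814]]
wrist_force: [0.2, -0.1, -2.1]
gripper_width: 0.015
gripper_force: 97.8
```

>>> {"op": "apply_moves", "data": {"rows": [[-0.023,0.001,-0.02,0.002,-0.018,-0.004],[-0.022,0.001,-0.019,0.003,-0.019,-0.004],[-0.023,0.001,-0.019,0.003,-0.019,-0.005],[-0.024,0,-0.018,0.003,-0.018,-0.004],[-0.023,0.001,-0.018,0.002,-0.019,-0.004],[-0.025,0,-0.018,0.003,-0.019,-0.004],[-0.024,0,-0.017,0.003,-0.018,-0.005],[-0.025,0,-0.016,0.002,-0.019,-0.004],[-0.025,0,-0.016,0.003,-0.019,-0.004],[-0.025,-0.001,-0.016,0.003,-0.019,-0.004]]}}

```text
t: 22.15
position: [0.5229, -0.2763, 0.2293]
tcp_rot: [[-0.047, 0.999, -0.022], [0.906, 0.052, 0.42], [0.42, -0.0, -0.907]]
wrist_force: [0.2, -0.3, -2.9]
gripper_width: 0.0151
gripper_force: 97.8
```

>>> {"op": "apply_moves", "data": {"rows": [[0.003,0,0,0,-0.052,0],[0.002,0,-0.001,0,-0.053,0],[0.003,0,0,0,-0.052,0],[0.002,0,-0.001,0,-0.052,0],[0.003,-0.001,0,0,-0.052,0],[0.002,0,-0.001,0,-0.053,0],[0,0,0,0,0,0],[0,0,0,0,0,0],[0,0,0,0,0,0],[0,0,0,0,0,0]]}}

```text
t: 23.15
position: [0.521, -0.2622, 0.2374]
tcp_rot: [[-0.05, 0.999, -0.006], [0.991, 0.051, 0.121], [0.121, -0.0, -0.993]]
wrist_force: [-0.5, -0.3, -3.3]
gripper_width: 0.0147
gripper_force: 97.8
```

```bash
python3 - <<'E'
from scoop import *
from box import by,bx
s=r.read_state();print(s['t'],s['position'],s['joint_pos'])
P={n:r.snapshot(n) for n in("scene","side")}
cv2.imwrite("pics/pour0.png",np.hstack([cv2.resize(P["scene"]["image"][60:260,100:330],(400,348)),cv2.resize(P["side"]["image"][80:280,180:410],(400,348))]))
D={n:r.place_of("scoop_lip",p) for n,p in P.items()}
if all(D.values()): print(tri([ray(P[n],D[n][0]["centre"]) for n in P]),'want',BOX-.030*bx+.008*by+[0,0,.11])
L=BOX-.030*bx+.008*by+[0,0,.11];Y=-87.
T=lambda al,dz:tool(*byLip(Y,al,L+[0,0,dz]),40)
plan([(*T(45,-.01),3),(*T(58,-.022),5),(*T(72,-.028),6),(*T(85,-.028),6)])
E
```

```text
23.15 [ 0.521  -0.2622  0.2374] [-36.2439  16.1886  21.2277  99.458    5.3987  50.6532]
(array([ 0.5182, -0.1366,  0.1161]), np.float64(0.005589124573751136)) want [ 0.5155 -0.1425  0.11  ]
margin 34.500231174722 speed frac [0.28 0.27 0.27 0.19 0.19 0.2  0.2  0.21 0.19 0.19 0.2  0.2  0.2  0.2
 0.18 0.18 0.18 0.18 0.18 0.19] err 1.1943614191243512e-11 q end [  5.   1.  -4.  87. -45.  92.]
dev mm [-0.2845 -0.8542  0.932 ] deg 0.11820368138237042
[[0.01,0,-0.003,0,-0.07,0],[0.01,0,-0.003,0,-0.069,0],[0.01,0,-0.005,0,-0.07,0],[0.007,0,-0.001,0,-0.045,0],[0.007,0,-0.002,0,-0.046,0],[0.007,0,-0.002,0,-0.045,0],[0.007,0,-0.003,0,-0.046,0],[0.007,0,-0.002,0,-0.045,0],[0.006,0,-0.002,0,-0.041,0],[0.007,0,-0.003,0,-0.04,0]]
[[0.006,0,-0.003,0,-0.041,0],[0.006,0,-0.004,0,-0.041,0],[0.006,0,-0.003,0,-0.041,0],[0.006,0,-0.004,0,-0.04,0],[0.006,0,-0.003,0,-0.038,0],[0.005,0,-0.004,0,-0.038,0],[0.006,0,-0.003,0,-0.038,0],[0.005,0,-0.004,0,-0.038,0],[0.005,0,-0.004,0,-0.037,0],[0.005,0,-0.004,0,-0.038,0]]
end [ 0.5138 -0.1151  0.2537]
```

View pics/pour0.png

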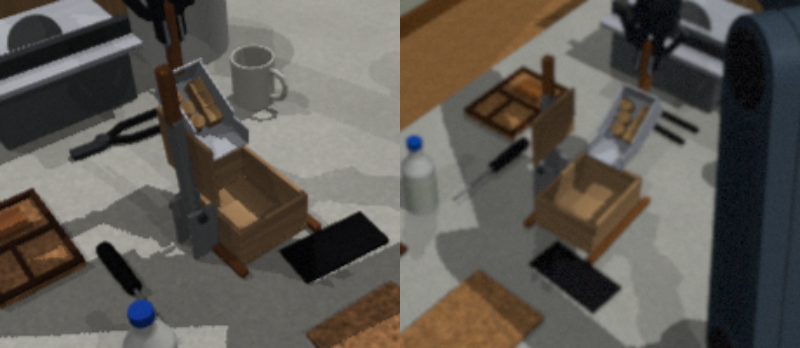

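The scoop is held and the pieces are still in it. Its lip is over the near end of the open well, so I'm tipping now.

>>> {"op": "apply_moves", "data": {"rows": [[0.01,0,-0.003,0,-0.07,0],[0.01,0,-0.003,0,-0.069,0],[0.01,0,-0.005,0,-0.07,0],[0.007,0,-0.001,0,-0.045,0],[0.007,0,-0.002,0,-0.046,0],[0.007,0,-0.002,0,-0.045,0],[0.007,0,-0.003,0,-0.046,0],[0.007,0,-0.002,0,-0.045,0],[0.006,0,-0.002,0,-0.041,0],[0.007,0,-0.003,0,-0.04,0]]}}

```text
t: 24.35
position: [0.5168, -0.1813, 0.2548]
tcp_rot: [[-0.047, 0.999, 0.021], [0.921, 0.051, -0.386], [-0.386, 0.001, -0.922]]
wrist_force: [-0.5, 0.6, -2.9]
gripper_width: 0.0146
gripper_force: 98.2
```

>>> {"op": "apply_moves", "data": {"rows": [[0.006,0,-0.003,0,-0.041,0],[0.006,0,-0.004,0,-0.041,0],[0.006,0,-0.003,0,-0.041,0],[0.006,0,-0.004,0,-0.04,0],[0.006,0,-0.003,0,-0.041,0],[0.005,0,-0.004,0,-0.038,0],[0.006,0,-0.003,0,-0.038,0],[0.005,0,-0.004,0,-0.038,0],[0.005,0,-0.004,0,-0.037,0],[0.005,0,-0.004,0,-0.038,0]]}}

```text
t: 25.35
position: [0.5136, -0.1148, 0.2547]
tcp_rot: [[-0.035, 0.999, 0.037], [0.704, 0.051, -0.708], [-0.709, 0.002, -0.705]]
wrist_force: [-0.0, 0.6, -1.2]
gripper_width: 0.0151
gripper_force: 98.4
```

```bash
python3 - <<'E'
from scoop import *
s=r.read_state();print(s['t'],s['position'],s['gripper_width'],s['wrist_force'])
P={n:r.snapshot(n) for n in("scene","side")}
cv2.imwrite("pics/pour1.png",np.hstack([cv2.resize(P["scene"]["image"][60:260,100:330],(400,348)),cv2.resize(P["side"]["image"][80:280,180:410],(400,348))]))
for n,p in P.items(): print(n,[(np.round(d["centre"]).tolist(),round(d["conf"],2)) for d in r.place_of("piece",p)])
E
```

```text
25.35 [ 0.5136 -0.1148  0.2547] 0.01505580630628494 [-0.0242  0.6453 -1.212 ]
scene [([374.0, 237.0], 0.61), ([240.0, 174.0], 0.49), ([247.0, 168.0], 0.47), ([234.0, 185.0], 0.45), ([252.0, 182.0], 0.4)]
side [([257.0, 297.0], 0.69), ([290.0, 206.0], 0.53), ([297.0, 196.0], 0.52), ([294.0, 179.0], 0.51), ([285.0, 190.0], 0.45), ([280.0, 197.0], 0.44), ([288.0, 195.0], 0.4)]
```

View pics/pour1.png

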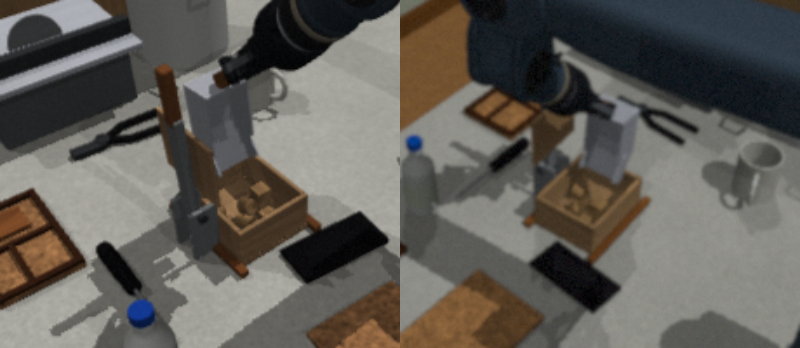

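>>> {"op": "apply_moves", "data": {"rows": [[0,0,0,0,-0.06,0],[0,0,0,0,-0.06,0],[0.004,0,0,0,0,0],[-0.008,0,0,0,0,0],[0.008,0,0,0,0,0],[-0.008,0,0,0,0,0],[0.004,0,0,0,0,0],[0,0,0,0,0,0],[-0.007,0,-0.007,0,0,0],[-0.014,0,-0.014,0,0,0]]}}

```text
t: 26.55
position: [0.5125, -0.1119, 0.2831]
tcp_rot: [[-0.034, 0.999, 0.039], [0.613, 0.051, -0.788], [-0.789, -0.003, -0.614]]
wrist_force: [0.4, 0.6, -1.7]
gripper_width: 0.015
gripper_force: 98.3
```

```bash
python3 - <<'E'
from scoop import *
s=r.read_state();print(s['t'],s['position'],s['gripper_width'],s['wrist_force'])
P={n:r.snapshot(n) for n in("scene","side")}
cv2.imwrite("pics/pour2.png",np.hstack([cv2.resize(P["scene"]["image"][140:230,190:300],(400,327),interpolation=cv2.INTER_CUBIC),cv2.resize(P["side"]["image"][150:240,240:350],(400,327),interpolation=cv2.INTER_CUBIC)]))
for n,p in P.items(): print(n,[(np.round(d["centre"]).tolist(),round(d["conf"],2)) for d in r.place_of("piece",p)])
# way back: lift with tip undone, then over the board
R0=np.array(s['tcp_rot']);p0=np.array(s['position'])
S0=Rs(-90,0);O=np.array([.509,.222,.0125])
# current scoop estimate from the tool: tip angle
print(np.degrees(np.arctan2(-R0[1,2],-R0[2,2]))+40)
w=[(*tool(Rs(-87,60),*[byLip(-87,60,BOX+[0,-.03,.19])[1]],40),8),(*tool(S0,O+[0,-.05,.12],40),14),(*tool(S0,O+[0,0,.04],40),6),(*tool(S0,O+[0,0,.04],40),2)]
plan(w,fresh=True)
E
```

```text
26.55 [ 0.5125 -0.1119  0.2831] 0.014957729744467485 [ 0.4301  0.6338 -1.6658]
scene [([374.0, 240.0], 0.64), ([242.0, 176.0], 0.53), ([238.0, 188.0], 0.45), ([247.0, 167.0], 0.43), ([247.0, 183.0], 0.35)]
side [([287.0, 194.0], 0.61), ([281.0, 198.0], 0.6), ([297.0, 196.0], 0.57), ([256.0, 299.0], 0.5), ([282.0, 195.0], 0.41), ([288.0, 210.0], 0.39), ([217.0, 273.0], 0.29)]
92.06843283228835
margin 29.76137804721816 speed frac [0.37 0.33 0.33 0.33 0.34 0.34 0.34 0.33 0.32 0.32 0.32 0.32 0.32 0.32
 0.32 0.32 0.32 0.32 0.32 0.32 0.32 0.32 0.17 0.17 0.17 0.18 0.18 0.18
 0.   0.  ] err 1.8472450328286088e-10 q end [-13.   6. -11.  84.  39.  73.]
[[-0.013,0.001,0.002,0,0.07,0],[-0.013,0.001,0.001,0.001,0.07,-0.001],[-0.014,0,0.001,0,0.07,0],[-0.013,0.001,-0.001,0,0.07,0],[-0.013,0.001,-0.002,0,0.07,-0.001],[-0.014,0.001,-0.002,0,0.07,0],[-0.012,0,-0.003,0.001,0.07,0],[-0.013,0.001,-0.005,0,0.07,0],[0.023,0,0.003,-0.001,0.075,0.004],[0.023,0,0.005,0,0.075,0.004]]
[[0.022,0,0.006,-0.001,0.074,0.003],[0.022,0,0.008,-0.001,0.075,0.004],[0.021,-0.001,0.009,0,0.075,0.004],[0.021,0,0.012,-0.001,0.075,0.004],[0.019,-0.001,0.012,-0.001,0.074,0.004],[0.019,0,0.014,0,0.075,0.004],[0.017,-0.001,0.016,-0.001,0.075,0.003],[0.017,-0.001,0.016,-0.001,0.075,0.004],[0.015,-0.001,0.018,0,0.074,0.004],[0.013,0,0.019,-0.001,0.075,0.004]]
[[0.012,-0.001,0.02,-0.001,0.075,0.004],[0.011,-0.001,0.021,0,0.075,0.004],[-0.002,0,0.015,0,0,0],[-0.002,0,0.016,0,0,0],[-0.003,0,0.015,0,0,0],[-0.002,0,0.016,0,0,0],[-0.002,0,0.015,0,0,0],[-0.002,0,0.016,0,0,0],[0,0,0,0,0,0],[0,0,0,0,0,0]]
end [0.5094 0.1504 0.1291]
```

View pics/pour2.png

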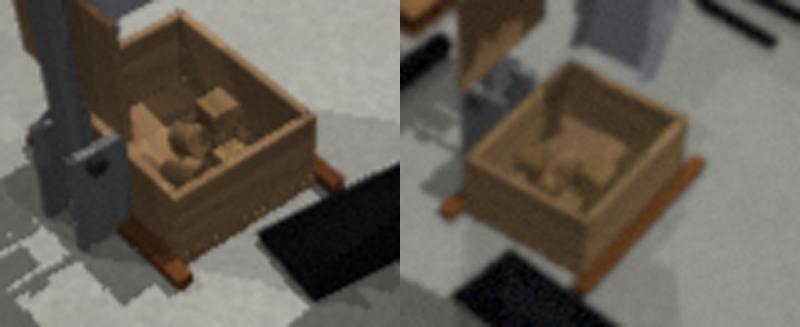

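>>> {"op": "apply_moves", "data": {"rows": [[-0.013,0.001,0.002,0,0.07,0],[-0.013,0.001,0.001,0.001,0.07,-0.001],[-0.014,0,0.001,0,0.07,0],[-0.013,0.001,-0.001,0,0.07,0],[-0.013,0.001,-0.002,0,0.07,-0.001],[-0.014,0.001,-0.002,0,0.07,0],[-0.012,0,-0.003,0.001,0.07,0],[-0.013,0.001,-0.005,0,0.07,0],[0.023,0,0.003,-0.001,0.075,0.004],[0.023,0,0.005,0,0.075,0.004]]}}

```text
t: 27.75
position: [0.5213, -0.149, 0.3351]
tcp_rot: [[-0.041, 0.999, 0.01], [0.98, 0.042, -0.196], [-0.196, 0.002, -0.981]]
wrist_force: [0.7, 0.2, -2.2]
gripper_width: 0.015
gripper_force: 98.4
```

>>> {"op": "apply_moves", "data": {"rows": [[0.022,0,0.006,-0.001,0.074,0.003],[0.022,0,0.008,-0.001,0.075,0.004],[0.021,-0.001,0.009,0,0.075,0.004],[0.021,0,0.012,-0.001,0.075,0.004],[0.019,-0.001,0.012,-0.001,0.074,0.004],[0.019,0,0.014,0,0.075,0.004],[0.017,-0.001,0.016,-0.001,0.075,0.003],[0.017,-0.001,0.016,-0.001,0.075,0.004],[0.015,-0.001,0.018,0,0.074,0.004],[0.013,0,0.019,-0.001,0.075,0.004]]}}

```text
t: 28.75
position: [0.5105, 0.0584, 0.2278]
tcp_rot: [[-0.006, 1.0, -0.004], [0.854, 0.007, 0.521], [0.521, -0.0, -0.854]]
wrist_force: [0.3, -0.3, -2.3]
gripper_width: 0.0151
gripper_force: 98.4
```

>>> {"op": "apply_moves", "data": {"rows": [[0.012,-0.001,0.02,-0.001,0.075,0.004],[0.011,-0.001,0.021,0,0.075,0.004],[-0.002,0,0.015,0,0,0],[-0.002,0,0.016,0,0,0],[-0.003,0,0.015,0,0,0],[-0.002,0,0.016,0,0,0],[-0.002,0,0.015,0,0,0],[-0.002,0,0.016,0,0,0],[0,0,0,0,0,0],[0,0,0,0,0,0]]}}

```text
t: 29.75
position: [0.5079, 0.1498, 0.1273]
tcp_rot: [[0.002, 1.0, -0.004], [0.767, 0.0, 0.642], [0.642, -0.004, -0.767]]
wrist_force: [-0.5, -0.9, -2.2]
gripper_width: 0.0146
gripper_force: 98.2
```

```bash
python3 - <<'E'
from scoop import *
s=r.read_state();R=np.array(s['tcp_rot']);print(s['t'],s['position'],s['joint_pos'])
z=R[:,2];print('tilt',np.degrees(np.arctan2(z[1],-z[2])))
P={n:r.snapshot(n) for n in("scene","side")};X={}
for l in ["scoop","scoop_lip","scoop_grip","board"]:
    D={n:r.place_of(l,p) for n,p in P.items()}
    if all(D.values()): X[l]=tri([ray(P[n],D[n][0]["centre"]) for n in P]);print(l,X[l],[D[n][0]["conf"] for n in D])
p,Rt=tool(Rs(-90,0),np.array([.509,.222,.0125]),40)
plan([(p,Rt,10)])
E
```

```text
29.75 [0.5079 0.1498 0.1273] [-13.4005   6.2185 -11.2194  83.7835  38.5509  72.7304]
tilt 39.90498929054106
scoop (array([0.5128, 0.2313, 0.0533]), np.float64(0.0020353098923775476)) [0.6, 0.79]
scoop_lip (array([0.5104, 0.3207, 0.082 ]), np.float64(0.0015325124491476878)) [0.93, 0.75]
scoop_grip (array([ 0.6192, -0.0078,  0.152 ]), np.float64(0.14736822287935838)) [0.27, 0.69]
board (array([0.5135, 0.233 , 0.0048]), np.float64(0.003316705616413111)) [0.85, 0.62]
margin 45.55687453809 speed frac [0.04 0.04 0.04 0.04 0.04 0.04 0.04 0.04 0.04 0.04] err 1.7095638045154862e-10 q end [-13.   8. -14.  79.  39.  73.]
dev mm [-0.5137 -0.6034 -0.6143] deg 0.1027417828955551
[[-0.003,0,0.003,0,0,0],[-0.002,0,0.003,0,0,0],[-0.003,0,0.003,0,0,0],[-0.002,0,0.003,0,0,0],[-0.003,0,0.003,0,0,0],[-0.003,0,0.003,0,0,0],[-0.002,0,0.003,0,0,0],[-0.003,0,0.003,0,0,0],[-0.002,0,0.004,0,0,0],[-0.003,0,0.003,0,0,0]]
end [0.5094 0.1504 0.0886]
```

>>> {"op": "apply_moves", "data": {"rows": [[-0.003,0,0.003,0,0,0],[-0.002,0,0.003,0,0,0],[-0.003,0,0.003,0,0,0],[-0.002,0,0.003,0,0,0],[-0.003,0,0.003,0,0,0],[-0.003,0,0.003,0,0,0],[-0.002,0,0.003,0,0,0],[-0.003,0,0.003,0,0,0],[-0.002,0,0.004,0,0,0],[-0.003,0,0.003,0,0,0]]}}

```text
t: 31.25
position: [0.5088, 0.1502, 0.0899]
tcp_rot: [[0.002, 1.0, -0.001], [0.765, -0.001, 0.644], [0.644, -0.002, -0.765]]
wrist_force: [-9.4, -11.0, 22.7]
gripper_width: 0.0153
gripper_force: 101.9
```

>>> {"op": "apply_moves", "data": {"rows": [[-0.001,0,-0.001,0,0,0],[0,0,0,0,0,0],[0,0,0,0,0,0],[0,0,0,0,0,0],[0,0,0,0,0,0],[0,0,0,0,0,0],[0,0,0,0,0,0],[0,0,0,0,0,0],[0,0,0,0,0,0],[0,0,0,0,0,0]], "gripper": 1}}

```text
t: 32.25
position: [0.5086, 0.1486, 0.0879]
tcp_rot: [[0.002, 1.0, -0.002], [0.766, -0.0, 0.642], [0.642, -0.002, -0.766]]
wrist_force: [0.7, -0.5, 0.2]
gripper_width: 0.0856
gripper_force: 0.0
```

>>> {"op": "apply_moves", "data": {"rows": [[0,0,-0.004,0,0,0],[0,0,-0.006,0,0,0],[0,0,-0.01,0,0,0],[0,0,-0.015,0,0,0],[0,0,-0.015,0,0,0],[0,0,-0.02,0,0,0],[0,0,-0.02,0,0,0],[0,0,-0.02,0,0,0],[0,0,-0.02,0,0,0],[0,0,0,0,0,0]]}}

```text
t: 33.25
position: [0.5107, 0.063, 0.1903]
tcp_rot: [[0.001, 1.0, 0.004], [0.767, -0.003, 0.641], [0.641, 0.003, -0.767]]
wrist_force: [0.7, 0.0, 0.1]
gripper_width: 0.0856
gripper_force: 0.0
```

```bash
python3 - <<'E'
from scoop import *
from box import *
s=r.read_state();print(s['t'],s['position'],s['joint_pos'])
P={n:r.snapshot(n) for n in("scene","side")}
for l in ["scoop","scoop_lip","scoop_grip","board"]:
    D={n:r.place_of(l,p) for n,p in P.items()}
    if all(D.values()): print(l,tri([ray(P[n],D[n][0]["centre"]) for n in P]),[D[n][0]["conf"] for n in D])
T=np.arange(1.2,1.9,.01)
for n,p in P.items():
    for d in r.place_of("lever_grip",p)[:2]:
        e=[np.linalg.norm(proj(p,H+.185*(np.cos(t)*by+np.sin(t)*np.array([0,0,1])))-d["centre"]) for t in T];print(n,d,T[np.argmin(e)],min(e))
w=r.snapshot("wrist");cv2.imwrite("pics/w5.png",w["image"])
for th,ph in [(1.63,1.2),(1.63,.9),(1.63,.7),(1.2,.9),(.8,.6),(.4,.3),(0,0.)]:
    for off in(0,.1): print(th,ph,off,ik(*hold(th,ph,off),K,[-35,-50,-50,30,35,-20]))
E
```

```text
33.25 [0.5107 0.063  0.1903] [-22.5534   8.653   -1.5882  97.2886  36.4059  61.7504]
scoop (array([0.5047, 0.2246, 0.0112]), np.float64(0.0011581387196857647)) [0.8, 0.73]
scoop_lip (array([0.5105, 0.3245, 0.0547]), np.float64(0.00041565885778190785)) [0.83, 0.63]
scoop_grip (array([0.5107, 0.1367, 0.0964]), np.float64(0.0012269034916479698)) [0.89, 0.65]
board (array([0.5166, 0.233 , 0.0041]), np.float64(0.007313316963855624)) [0.65, 0.83]
scene {'centre': [194.5, 116.7], 'conf': 0.59} 1.6300000000000003 0.9637294276433449
side {'centre': [264.8, 124.3], 'conf': 0.55} 1.6100000000000003 0.3789310980443663
1.63 1.2 0 (array([-30.2805, -37.3769, -52.8645,   9.6577,  31.4849, -13.7746]), np.float64(6.428310011626827e-15))
1.63 1.2 0.1 (array([-41.2638, -56.73  , -55.9029,  30.4968,  41.6334, -20.5154]), np.float64(0.13291934581744688))
1.63 0.9 0 (array([-26.7347, -28.5456, -35.5865,  35.614 ,  23.4518, -20.1362]), np.float64(1.7240054257661462e-12))
1.63 0.9 0.1 (array([-33.6131, -40.3409, -34.7222,  50.5925,  28.419 , -25.4303]), np.float64(2.368344572137129e-14))
1.63 0.7 0 (array([
[... 443 characters left out ...]
e-12))
0.8 0.6 0 (array([-33.2655, -35.8638, -36.3352,  60.8982,  19.8967, -31.9401]), np.float64(2.172532644730459e-14))
0.8 0.6 0.1 (array([-40.1409, -41.5569, -29.4245,  75.9067,  23.0674, -38.4978]), np.float64(4.621785511570267e-12))
0.4 0.3 0 (array([-29.6408, -25.2399, -31.2335,  69.5327,   9.3726, -32.248 ]), np.float64(9.321963322201939e-12))
0.4 0.3 0.1 (array([-32.3786, -28.7108, -22.5053,  82.186 ,  10.0465, -34.9402]), np.float64(1.4235315777361196e-14))
0 0.0 0 (array([-24.3077,  -8.1827, -24.374 ,  73.8087,   0.    , -28.1077]), np.float64(1.4448109374397028e-13))
0 0.0 0.1 (array([-24.3077, -10.1539, -14.5572,  85.5967,   0.    , -28.1077]), np.float64(4.955667140481472e-12))
```

```bash
python3 - <<'E'
from scoop import *
from box import *
p,R=hold(1.62,.7,.1);print(p)
s=r.read_state();R0=np.array(s['tcp_rot']);Rm=R0@Ro.from_rotvec(.5*Ro.from_matrix(R0.T@R).as_rotvec()).as_matrix()
plan([([.50,-.02,.34],Rm,8),(p,R,9),(p,R,3),(*hold(1.62,.7,0.),10)],fresh=True)
E
```

```text
[ 0.5663 -0.109   0.3267]
margin 28.595564655115584 speed frac [0.35 0.35 0.35 0.36 0.38 0.39 0.41 0.43 0.37 0.39 0.41 0.43 0.44 0.46
 0.47 0.48 0.49 0.   0.   0.   0.1  0.1  0.1  0.1  0.1  0.1  0.1  0.1
 0.1  0.1 ] err 1.6831773209943275e-10 q end [-24. -20. -23.  50.  18. -22.]
[[0.004,-0.001,-0.021,0,-0.066,-0.109],[0.003,-0.001,-0.022,-0.001,-0.066,-0.11],[0.001,0,-0.022,0,-0.066,-0.109],[0,-0.001,-0.022,0,-0.066,-0.109],[-0.001,0,-0.022,0,-0.066,-0.109],[-0.003,-0.001,-0.021,-0.001,-0.066,-0.11],[-0.004,-0.001,-0.022,0,-0.065,-0.109],[-0.005,-0.002,-0.021,0,-0.066,-0.109],[-0.012,-0.002,0.001,0,-0.059,-0.097],[-0.012,-0.004,0.001,-0.001,-0.058,-0.097]]
[[-0.011,-0.005,0.002,0,-0.059,-0.098],[-0.011,-0.006,0.003,0,-0.059,-0.097],[-0.01,-0.007,0.003,0,-0.058,-0.097],[-0.009,-0.007,0.004,-0.001,-0.059,-0.097],[-0.007,-0.009,0.005,0,-0.058,-0.097],[-0.007,-0.009,0.004,0,-0.059,-0.098],[-0.006,-0.01,0.006,0,-0.059,-0.097],[0,0,0,0,0,0],[0,0,0,0,0,0],[0,0,0,0,0,0]]
[[0,0,0.01,0,0,0],[0,0,0.01,0,0,0],[0,0,0.01,0,0,0],[0,0,0.01,0,0,0],[0,0,0.01,0,0,0],[0,0,0.01,0,0,0],[0,0,0.01,0,0,0],[0,0,0.01,0,0,0],[0,0,0.01,0,0,0],[0,0,0.01,0,0,0]]
end [ 0.6311 -0.1046  0.2502]
```

>>> {"op": "apply_moves", "data": {"rows": [[0.004,-0.001,-0.021,0,-0.066,-0.109],[0.003,-0.001,-0.022,-0.001,-0.066,-0.11],[0.001,0,-0.022,0,-0.066,-0.109],[0,-0.001,-0.022,0,-0.066,-0.109],[-0.001,0,-0.022,0,-0.066,-0.109],[-0.003,-0.001,-0.021,-0.001,-0.066,-0.11],[-0.004,-0.001,-0.022,0,-0.065,-0.109],[-0.005,-0.002,-0.021,0,-0.066,-0.109],[-0.012,-0.002,0.001,0,-0.059,-0.097],[-0.012,-0.004,0.001,-0.001,-0.058,-0.097]]}}

```text
t: 34.9
position: [0.5151, -0.0401, 0.3393]
tcp_rot: [[-0.812, 0.496, 0.306], [0.556, 0.818, 0.149], [-0.176, 0.291, -0.94]]
wrist_force: [-0.0, -0.3, 0.1]
gripper_width: 0.0854
gripper_force: 0.0
```

>>> {"op": "apply_moves", "data": {"rows": [[-0.011,-0.005,0.002,0,-0.059,-0.098],[-0.011,-0.006,0.003,0,-0.059,-0.097],[-0.01,-0.007,0.003,0,-0.058,-0.097],[-0.009,-0.007,0.004,-0.001,-0.059,-0.097],[-0.007,-0.009,0.005,0,-0.058,-0.097],[-0.007,-0.009,0.004,0,-0.059,-0.098],[-0.006,-0.01,0.006,0,-0.059,-0.097],[0,0,0,0,0,0],[0,0,0,0,0,0],[0,0,0,0,0,0]]}}

```text
t: 35.9
position: [0.567, -0.1087, 0.3278]
tcp_rot: [[-0.763, -0.066, 0.643], [-0.05, 0.998, 0.042], [-0.645, 0.0, -0.764]]
wrist_force: [0.7, 1.4, -0.2]
gripper_width: 0.0852
gripper_force: 0.0
```

```bash
python3 - <<'E'
from scoop import *
from box import *
s=r.read_state();print(s['t'],s['position'],hold(1.62,.7,.1)[0])
w=r.snapshot("wrist");cv2.imwrite("pics/w6.png",w["image"])
T=np.arange(1.2,1.9,.01)
for d in r.place_of("lever_grip",w)[:2]:
    o,e=wray(w,s,d["centre"]);g=[H+.185*(np.cos(t)*by+np.sin(t)*np.array([0,0,1])) for t in T]
    m=[np.linalg.norm(np.cross(x-o,e)) for x in g];i=np.argmin(m);v=g[i]-o;print(d,T[i],m[i],(v@e*e-v))
print([(np.round(d["centre"]).tolist(),round(d["conf"],2)) for d in r.place_of("piece",w)])
E
```

```text
35.9 [ 0.567  -0.1087  0.3278] [ 0.5663 -0.109   0.3267]
{'centre': [247.9, 198.3], 'conf': 0.76} 1.6100000000000003 0.0015495312018780755 [ 0.0003 -0.0015  0.0003]
[]
```

View pics/w6.png

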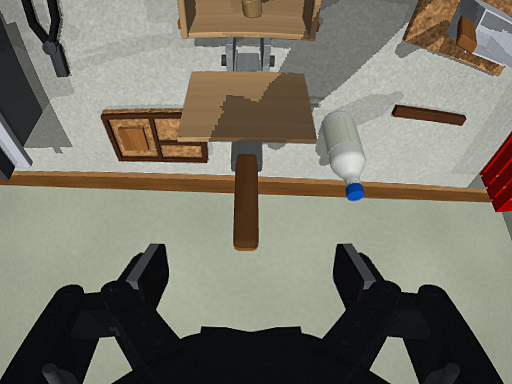

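The handle (245,200) is centred between the open fingers. I'll close in, grip it and swing it shut.

>>> {"op": "apply_moves", "data": {"rows": [[0,0,0.01,0,0,0],[0,0,0.01,0,0,0],[0,0,0.01,0,0,0],[0,0,0.01,0,0,0],[0,0,0.01,0,0,0],[0,0,0.01,0,0,0],[0,0,0.01,0,0,0],[0,0,0.01,0,0,0],[0,0,0.01,0,0,0],[0,0,0.01,0,0,0]]}}

```text
t: 37.05
position: [0.6317, -0.1048, 0.2498]
tcp_rot: [[-0.763, -0.066, 0.643], [-0.051, 0.998, 0.042], [-0.645, -0.001, -0.764]]
wrist_force: [-0.1, -1.2, 0.6]
gripper_width: 0.0853
gripper_force: 0.0
```

>>> {"op": "apply_moves", "data": {"rows": [[0,0,0,0,0,0],[0,0,0,0,0,0],[0,0,0,0,0,0],[0,0,0,0,0,0],[0,0,0,0,0,0],[0,0,0,0,0,0],[0,0,0,0,0,0],[0,0,0,0,0,0],[0,0,0,0,0,0],[0,0,0,0,0,0]], "gripper": -1, "force": 30}}

```text
t: 38.05
position: [0.6314, -0.1082, 0.2517]
tcp_rot: [[-0.762, -0.06, 0.644], [-0.049, 0.998, 0.035], [-0.645, -0.005, -0.764]]
wrist_force: [1.0, -6.6, 0.4]
gripper_width: 0.0179
gripper_force: 31.3
```

```bash
python3 - <<'E'
from scoop import *
from box import *
n=26
plan([(*hold(1.62*(1-i/n)-.01*i/n,.7-.3*i/n),1) for i in range(1,n+1)])
E
```

```text
margin 21.339725953664015 speed frac [0.13 0.11 0.11 0.1  0.1  0.09 0.09 0.09 0.08 0.08 0.08 0.08 0.08 0.08
 0.08 0.08 0.08 0.08 0.08 0.08 0.07 0.07 0.07 0.07 0.08 0.09] err 1.1465672460688409e-11 q end [-34. -32. -45.  58.  14. -35.]
dev mm [ 0.3011 -3.6147  1.4498] deg 0.46843673128388186
[[0.009,0,-0.008,0,0.012,0],[0.01,0,-0.007,0,0.011,0],[0.01,0,-0.006,0,0.012,0],[0.01,0,-0.006,0,0.011,0],[0.011,0,-0.004,0,0.012,0],[0.011,0,-0.004,0,0.011,0],[0.012,0,-0.004,0,0.012,0],[0.011,0,-0.002,0,0.012,0],[0.012,0,-0.001,0,0.011,0],[0.012,0,-0.001,0,0.012,0]]
[[0.011,0,0,0,0.011,0],[0.012,0,0.002,0,0.012,0],[0.012,0,0.002,0,0.011,0],[0.011,0,0.002,0,0.012,0],[0.012,0,0.004,0,0.011,0],[0.01,0,0.005,0,0.012,0],[0.011,0,0.005,0,0.011,0],[0.01,0,0.006,0,0.012,0],[0.01,0,0.007,0,0.011,0],[0.009,0,0.007,0,0.012,0]]
[[0.009,0,0.008,0,0.012,0],[0.008,0,0.009,0,0.011,0],[0.007,0,0.009,0,0.012,0],[0.006,0,0.009,0,0.011,0],[0.006,0,0.011,0,0.012,0],[0.005,0,0.01,0,0.011,0],[0,0,0,0,0,0],[0,0,0,0,0,0],[0,0,0,0,0,0],[0,0,0,0,0,0]]
end [ 0.4324 -0.1179  0.0609]
```

>>> {"op": "apply_moves", "data": {"rows": [[0.009,0,-0.008,0,0.012,0],[0.01,0,-0.007,0,0.011,0],[0.01,0,-0.006,0,0.012,0],[0.01,0,-0.006,0,0.011,0],[0.011,0,-0.004,0,0.012,0],[0.011,0,-0.004,0,0.011,0],[0.012,0,-0.004,0,0.012,0],[0.011,0,-0.002,0,0.012,0],[0.012,0,-0.001,0,0.011,0],[0.012,0,-0.001,0,0.012,0]]}}

```text
t: 39.05
position: [0.519, -0.1128, 0.2213]
tcp_rot: [[-0.83, -0.066, 0.553], [-0.056, 0.998, 0.034], [-0.554, -0.003, -0.832]]
wrist_force: [2.3, -1.4, 3.0]
gripper_width: 0.0173
gripper_force: 36.6
```

>>> {"op": "apply_moves", "data": {"rows": [[0.011,0,0,0,0.011,0],[0.012,0,0.002,0,0.012,0],[0.012,0,0.002,0,0.011,0],[0.011,0,0.002,0,0.012,0],[0.012,0,0.004,0,0.011,0],[0.01,0,0.005,0,0.012,0],[0.011,0,0.005,0,0.011,0],[0.01,0,0.006,0,0.012,0],[0.01,0,0.007,0,0.011,0],[0.009,0,0.007,0,0.012,0]]}}

```text
t: 40.05
position: [0.4438, -0.1159, 0.1281]
tcp_rot: [[-0.891, -0.066, 0.448], [-0.058, 0.998, 0.032], [-0.45, 0.003, -0.893]]
wrist_force: [-2.3, 2.2, 4.1]
gripper_width: 0.0176
gripper_force: 40.3
```

>>> {"op": "apply_moves", "data": {"rows": [[0.009,0,0.008,0,0.012,0],[0.008,0,0.009,0,0.011,0],[0.007,0,0.009,0,0.012,0],[0.006,0,0.009,0,0.011,0],[0.006,0,0.011,0,0.012,0],[0.005,0,0.01,0,0.011,0],[0,0,0,0,0,0],[0,0,0,0,0,0],[0,0,0,0,0,0],[0,0,0,0,0,0]]}}

```text
t: 41.05
position: [0.4304, -0.1164, 0.0588]
tcp_rot: [[-0.921, -0.066, 0.385], [-0.06, 0.998, 0.029], [-0.386, 0.004, -0.923]]
wrist_force: [-4.3, 3.9, -2.1]
gripper_width: 0.0177
gripper_force: 37.1
```

```bash
python3 - <<'E'
from box import *
s=r.read_state();print(s['t'],s['joint_pos'],s['wrist_force'],s['gripper_width'])
z=np.array(s['tcp_rot'])[:,2];G=s['position']-.019*z;v=G-H;print(G,np.arctan2(v[2],v@by),np.hypot(v[2],v@by),v@bx,np.arctan2(-z@by,-z[2]))
E
```

```text
41.05 [-33.6621 -31.6721 -45.3094  58.1254  13.7194 -35.2123] [-4.2988  3.8845 -2.0729] 0.017652916051994323
[ 0.4231 -0.117   0.0764] -0.019407235213642533 0.18653930931847085 0.0015648728195117483 0.39583419409880005
```

>>> {"op": "apply_moves", "data": {"rows": [[0.001,0,0.002,0,0,0],[0.001,0,0.002,0,0,0],[0.001,0,0.002,0,0,0],[0,0,0,0,0,0],[0,0,0,0,0,0],[0,0,0,0,0,0],[0,0,0,0,0,0],[0,0,0,0,0,0],[0,0,0,0,0,0],[0,0,0,0,0,0]]}}

```text
t: 42.05
position: [0.4306, -0.1165, 0.0567]
tcp_rot: [[-0.92, -0.067, 0.387], [-0.06, 0.998, 0.029], [-0.388, 0.003, -0.922]]
wrist_force: [-21.7, 9.7, 21.4]
gripper_width: 0.018
gripper_force: 40.4
```

Force rose to about 21 N, so the lever is hard against its stop. Now releasing and backing off.

>>> {"op": "apply_moves", "data": {"rows": [[-0.001,0,-0.002,0,0,0],[-0.001,0,-0.002,0,0,0],[0,0,0,0,0,0],[0,0,0,0,0,0],[0,0,0,0,0,0],[0,0,0,0,0,0],[0,0,0,0,0,0],[0,0,0,0,0,0],[0,0,0,0,0,0],[0,0,0,0,0,0]], "gripper": 1}}

```text
t: 43.05
position: [0.4323, -0.1181, 0.0588]
tcp_rot: [[-0.919, -0.066, 0.389], [-0.061, 0.998, 0.025], [-0.39, -0.001, -0.921]]
wrist_force: [0.1, 0.4, -0.5]
gripper_width: 0.0852
gripper_force: 0.0
```

>>> {"op": "apply_moves", "data": {"rows": [[0,0,-0.005,0,0,0],[0,0,-0.01,0,0,0],[0,0,-0.015,0,0,0],[0,0,-0.015,0,0,0],[0,0,-0.015,0,0,0],[0,0,-0.015,0,0,0],[0,0,-0.015,0,0,0],[0,0,-0.015,0,0,0],[0,0,-0.005,0,0,0],[0,0,0,0,0,0]]}}

```text
t: 44.05
position: [0.39, -0.1215, 0.1618]
tcp_rot: [[-0.918, -0.065, 0.391], [-0.061, 0.998, 0.023], [-0.392, -0.003, -0.92]]
wrist_force: [0.1, -0.3, 0.5]
gripper_width: 0.0855
gripper_force: 0.0
```

```bash
python3 - <<'E'
from box import *
s=r.read_state();print(s['t'],s['position'],s['wrist_force'])
P={n:r.snapshot(n) for n in("scene","side","wrist")};T=np.arange(-.2,.6,.01)
for n in("scene","side"):
    p=P[n]
    for d in r.place_of("lever_grip",p)[:1]:
        e=[np.linalg.norm(proj(p,H+.185*(np.cos(t)*by+np.sin(t)*np.array([0,0,1])))-d["centre"]) for t in T];print(n,d,T[np.argmin(e)],min(e))
    print([(np.round(d["centre"]).tolist(),round(d["conf"],2)) for d in r.place_of("piece",p)])
for l in ["scoop","scoop_lip","scoop_grip","board"]:
    D={n:r.place_of(l,P[n]) for n in ("scene","side")}
    if all(D.values()): print(l,tri([ray(P[n],D[n][0]["centre"]) for n in D]))
E
```

```text
44.05 [ 0.39   -0.1215  0.1618] [ 0.1269 -0.31    0.4685]
scene {'centre': [265.7, 145.2], 'conf': 0.62} 0.030000000000000193 0.20774180094706754
[([252.0, 179.0], 0.51), ([236.0, 187.0], 0.46)]
side {'centre': [317.1, 198.3], 'conf': 0.65} -0.009999999999999842 0.6010841962734115
[([255.0, 300.0], 0.6), ([290.0, 207.0], 0.56)]
scoop (array([0.5077, 0.229 , 0.0118]), np.float64(0.0013693397683975967))
scoop_lip (array([0.5116, 0.3185, 0.0478]), np.float64(0.001884105087831629))
scoop_grip (array([0.5115, 0.1353, 0.1064]), np.float64(0.0028445020013573175))
board (array([0.5138, 0.2305, 0.005 ]), np.float64(0.0012340070971865237))
```

Lever shut, scoop on its board, and no stray pieces seen on the table.

```bash
python3 -c "
from plant import r
print(r.sign_off())"
```

```text
the job is handed in; nothing more can be done
None
```

I handed the job in at about 44 s: the pieces were tipped into the box, the scoop was stood upright and released on its board, and the lever was pushed shut to its stop. No verdict came back, and the pictures didn't let me count all six pieces in the box, though I saw none left in the scoop or on the table.

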